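Find the clay rattle that sounds and hold it out to the visitor

TASK

Two of these three fired clay rattles are duds whose pellets stuck fast in the kiln: lift them by the stem, clear of the counter, and shake them to find the one that rattles. Stand any silent one you tried gently back upright on its own cork mat, and do not knock anything over or disturb the other ware. Finish still holding the one that rattles by its stem, upright and motionless above the middle of the grey felt pad in front of the visitor, at least 5 cm clear of the pad; do not set it down.

Things in the scene. Friction and masses are not known exactly. Their poses are not given: they have to be found in the camera images.
- rattle_a_stem (a point): Look-alike terracotta rattle 1 of 3: drum-shaped hollow body 100 mm wide, 82 mm high, above it a round upright stem 22 mm thick (straight from 90 mm above the foot to its rounded end at 128 mm), flat foot 88 mm wide, 0.31 to 0.70 kg. It stands centred on its own fixed round cork mat, 120 mm wide, 4 mm thick. Point: axis at mid-stem, the grip, 108 mm above the foot; z up.
- rattle_b_stem (a point): Look-alike rattle 2 of 3, same sizes, same point, on its own mat. In one of the three, another one each time, four hard pellets (30 mm, 34 g each) roll free in the hollow (84 mm wide, 64 mm high): shaken or rocked, even by 10 to 15 degrees, they roll across and knock on its wall, jolting whatever holds it, and go on for some tenths of a second after it stops. The other two have nothing loose inside.
- rattle_c_stem (a point): Look-alike rattle 3 of 3, same sizes, same point (mid-stem, 108 mm above the foot, so 112 mm above the counter at the start), on its own mat. Weight does not tell which one rattles: each rattle's clay weighs differently, by more than the pellets do.
- pad_top (a point): Grey felt pad, 150 mm (x) by 240 mm (y) and 4 mm thick, lying fixed at the visitor's side of the counter, where ware is shown; the point is the middle of its upper face, z up.
- mug: Bystander: terracotta mug, 72 mm wide and 75 mm high with a handle at its +y side; origin under its middle.
- bowl: Bystander: blue ceramic bowl, 110 mm wide and 50 mm high; origin under its middle.
- pot: Bystander: small lidded terracotta pot, 90 mm wide and 73 mm high with a knob on its lid; origin under its middle.
There are look-alikes about, which are no part of the job. Leave any blue look-alike of the part that bears rattle_c_stem alone.

How it is judged:
By the outcome, as a careful person would: the job done as asked, in the order asked, and still so for the second after the job is handed in, while the arm keeps its last pose, push and grip.
It also fails if it takes over 72 s, if anything falls off the work surface, if the arm or the gripper's body presses on something with over 40 N, if the wrist force passes 120 N, or if a joint passes its speed limit or range.

ROBOT

A 6-joint arm with a two-finger parallel gripper is mounted at the origin on the work surface. World frame = base frame: x ahead of the robot, y to its left, z up, the work surface at z = 0. Lengths are in m, angles in rad, forces in N, time in s.
With the tool pointing down it reaches from about 0.3 to 0.85 m from the base axis. Payload 5.4 kg.
Tool frame: the origin (TCP) lies at the very end of the fingers, on their centre line; the grasp point (between the pads) lies 19 mm behind it; z points along the fingers, y is the direction in which the jaws open and shut (so a half turn about z gives the same grasp; the last joint's range is limited). The gripper opens to 85 mm and grips with 20 to 120 N. Pads are 22 mm wide; open, the fingers measure 114 mm over their backs; the gripper's body (76 mm by 85 mm) begins 54 mm behind the grasp point. The pads swing forward as they close: fully open they stand 13 mm farther back than shut.
Start: joints at [-1.469, 0.158, 1.597, -0, 1.386, -0.21], TCP at [0.176, -0.547, 0.231] pointing down, gripper open.
Joint ranges: [-2.91, 2.91], [-0.94, 2.29], [0.18, 2.7], [-1.29, 4.43], [0.17, 2.64], [-3, 3]. Speed limits (rad/s): [2.57, 2.57, 3.14, 3.14, 3.14, 3.14].

INTERFACE

Orientations are given as a unit quaternion [x, y, z, w].
In Python, from workcell import observe, grab_frame, hand_in gives the robot as it stands.
- The arm moves only by the tool jog_arm, never from a script. Its argument "increments" is a list of rows, each an object with "slide": the shift along the tool's x, y, z in m, a list of three; "roll": the turn about the tool's z in degrees. In form: [{"slide": [tx, ty, tz], "roll": roll}, ...]. A call has 1 to 20 rows; each row is the pose to reach, as a shift and turn from the pose commanded when the call began, along the tool's axes at that moment; what a row does not reach only later rows make up. A row lasts 1/12 s, in which the tool goes at most 41.7 mm and 7.16 degrees, less where a joint would pass 70% of its speed; a pose out of reach is approached as far as the arm can. A call with a gripper value outside its range is refused whole. "claw" is the closure, from 0 (fully open) to 1 (shut), set as the call begins (left out, the last holds). The fingers move at their own pace and stop on an object; "newtons" is the grip in N (left out, the last holds). Time passes only in rows, so rows that repeat a pose let the fingers close. It gives the time, the measured TCP pose, the force and the opening at its end, in the units of the state.
- observe(): the state, without advancing time (a new reading comes with each control period).
- grab_frame(name): name is "scene" or "top" or "wrist"; returns a dict with "image" (400x640x3 uint8, red, green, blue), "range_z" (400x640 float32, m along the optical axis (not along the pixel's ray), 0 where there is no reading), "fx", "fy", "cx", "cy" (pixels), "camera_from_world" (4x4, takes a point from world to camera coordinates). Camera axes: x right, y down, z forward; pixel columns grow to the right and rows downward; lengths in m; the calibration is good to about 2 mm. A picture is of the moment at which its call begins.
- hand_in(): hands the job in, once; it reports no verdict.
The state is a dict: "clock": time; "q": joint angles; "joint_velocities": joint speeds; "tau": joint torques, N m; "ee_pos": TCP position; "tool_rot": TCP orientation; "ft_force": force on the tool from outside, world axes, zero at the start; "moment": the same for the moment, N m; "finger_gap": finger opening in m.
Only numpy, scipy, OpenCV 4.12 (cv2) and the standard library are available. Lean on these libraries where they do the work, as an engineer would, in place of code of your own. Each camera call takes 0.05 s, during which the arm holds its last target.

## Working session

There is one attempt and no reset: what is moved stays moved. The work goes in short steps, Python scripts to look and compute and a tool call to move; the robot and the scene stay as the last step left them, time stands still between calls to the robot, and variables do not carry over. Pictures are saved under pics/ and viewed, and the job is handed in when it is done.

Besides the shell and the picture viewer there is one more tool, called after ">>>" as name(argument=value, ...), one argument or row to a line, values as JSON. jog_arm: Moves the arm, as the interface text tells. Its arguments: {"type":"object","properties":{"increments":{"type":"array","items":{"type":"object","properties":{"slide":{"type":"array","items":{"type":"number"}},"roll":{"type":"number"}}}},"claw":{"type":"number"},"newtons":{"type":"number"}},"required":["increments"]}

```bash
mkdir -p pics; ls; python3 - <<'E'
from workcell import observe, grab_frame
import cv2,numpy as np
s=observe(); print({k:np.round(v,3).tolist() for k,v in s.items()})
for n in ["scene","top"]:
    f=grab_frame(n); cv2.imwrite(f"pics/{n}0.png",f["image"][...,::-1]); np.savez(f"{n}0.npz",**f)
    print(n,f["fx"],f["cx"],f["cy"],np.round(f["camera_from_world"],3).tolist(),(f["range_z"]>0).mean())
E
```

```text
pics
{'clock': 0.0, 'q': [-1.469, 0.159, 1.598, 0.0, 1.386, -0.21], 'joint_velocities': [-0.002, 0.0, 0.001, 0.001, -0.001, 0.0], 'tau': [-0.001, -39.601, -33.143, -0.0, 0.009, -0.0], 'ee_pos': [0.176, -0.547, 0.23], 'tool_rot': [0.988, 0.155, 0.0, -0.001], 'ft_force': [0.206, 0.194, 0.326], 'moment': [0.032, -0.009, -0.016], 'finger_gap': 0.085}
scene 367.4302404050093 319.35550946422546 197.04577159229518 [[0.457, 0.889, 0.02, -0.157], [0.634, -0.31, -0.708, -0.292], [-0.624, 0.337, -0.705, 1.693], [0.0, 0.0, 0.0, 1.0]] 0.996078125
top 499.0012889722519 314.8985896987311 205.98772203482167 [[0.016, -1.0, 0.019, -0.1], [-0.98, -0.02, -0.197, 0.49], [0.197, -0.015, -0.98, 1.616], [0.0, 0.0, 0.0, 1.0]] 0.99590234375
```

View pics/scene0.png

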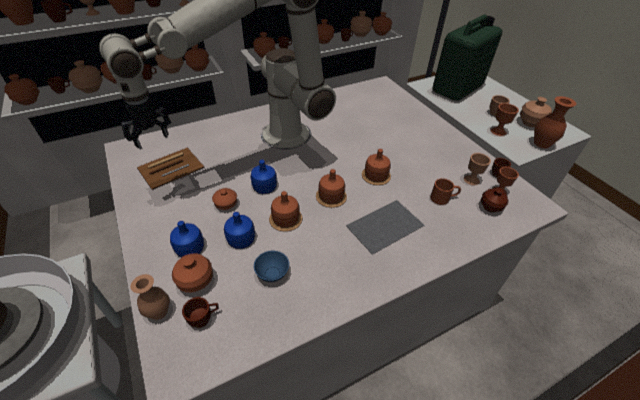

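View pics/top0.png

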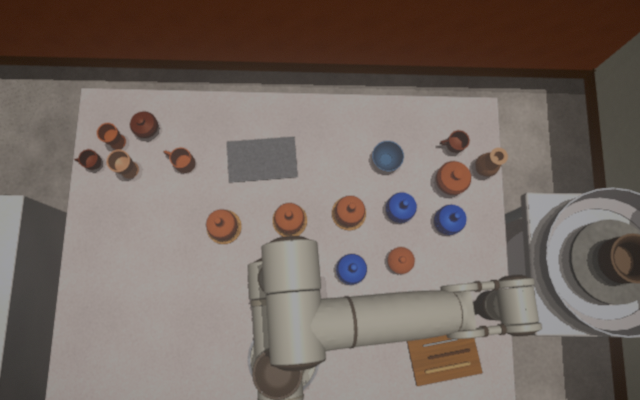

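The scene picture shows three terracotta rattles on cork mats, at scene (285,210), (332,187) and (378,166), or top (350,211), (289,218) and (222,225). The blue look-alikes stand to their right in the top view. The pad is at top (262,159).

```bash
cat > h.py <<'E'
import numpy as np, cv2
def cloud(f):
    v,u=np.mgrid[0:400,0:640]; z=f["range_z"].astype(float)
    P=np.stack([(u-f["cx"])/f["fx"]*z,(v-f["cy"])/f["fy"]*z,z],-1)
    M=np.linalg.inv(f["camera_from_world"]); return P@M[:3,:3].T+M[:3,3]
def proj(f,p):
    c=f["camera_from_world"]@np.append(p,1); return c[0]/c[2]*f["fx"]+f["cx"],c[1]/c[2]*f["fy"]+f["cy"]
def ray(f,u,v,h):
    M=np.linalg.inv(f["camera_from_world"]); d=M[:3,:3]@[(u-f["cx"])/f["fx"],(v-f["cy"])/f["fy"],1]; o=M[:3,3]
    return o+d*(h-o[2])/d[2]
E
python3 - <<'E'
from h import *
for n in ["scene","top"]:
    f=dict(np.load(n+"0.npz")); W=cloud(f); z=W[...,2]
    hsv=cv2.cvtColor(f["image"],cv2.COLOR_RGB2HSV)
    h,s,v=cv2.split(hsv)
    for name,m in [("stem",(z>.1)&(z<.145)),("obj",(z>.03)&(z<.145)),("red",(z>.03)&(z<.145)&((h<14)|(h>170))&(s>90)),]:
        m=m&(W[...,0]>.1)&(W[...,0]<1.1)&(abs(W[...,1])<.8)
        c,l,st,ce=cv2.connectedComponentsWithStats(m.astype(np.uint8))
        for i in range(1,c):
            if st[i,4]<(6 if name=="stem" else 60): continue
            q=W[l==i]; print(n,name,st[i,4],np.round(ce[i]),"mean",np.round(q.mean(0),3),"mid",np.round((q.min(0)+q.max(0))/2,3),"ext",np.round(np.ptp(q,0),3),"zmax",q[:,2].max().round(3), f["image"][l==i].mean(0).round())
    m=(s<60)&(v>50)&(v<130)&(abs(z)<.02)&(W[...,0]>.4)&(W[...,0]<1)&(abs(W[...,1])<.6)
    c,l,st,ce=cv2.connectedComponentsWithStats(m.astype(np.uint8))
    for i in range(1,c):
        if st[i,4]>800:
            cn,_=cv2.findContours((l==i).astype(np.uint8),0,1); r=cv2.minAreaRect(cn[0]); b=[ray(f,*p,.004).round(3)[:2] for p in cv2.boxPoints(r)]
            print(n,"pad",st[i],ray(f,*ce[i],.004),W[l==i].mean(0),b)
E
```

```text
scene stem 49 [380. 153.] mean [0.433 0.211 0.119] mid [0.433 0.214 0.117] ext [0.024 0.022 0.034] zmax 0.134 [80. 46. 33.]
scene stem 133 [480. 159.] mean [0.62  0.551 0.107] mid [0.622 0.549 0.108] ext [0.075 0.082 0.015] zmax 0.115 [89. 65. 52.]
scene stem 48 [262. 164.] mean [ 0.295 -0.217  0.117] mid [ 0.292 -0.216  0.116] ext [0.023 0.021 0.03 ] zmax 0.131 [18. 35. 77.]
scene stem 58 [332. 174.] mean [ 0.46  -0.011  0.12 ] mid [ 0.456 -0.009  0.118] ext [0.021 0.021 0.034] zmax 0.135 [81. 47. 33.]
scene stem 64 [284. 196.] mean [ 0.488 -0.211  0.12 ] mid [ 0.485 -0.21   0.118] ext [0.021 0.02  0.034] zmax 0.135 [82. 47. 33.]
scene stem 64 [236. 217.] mean [ 0.503 -0.382  0.118] mid [ 0.499 -0.382  0.115] ext [0.024 0.021 0.029] zmax 0.129 [19. 37. 82.]
scene stem 71 [181. 226.] mean [ 0.465 -0.546  0.118] mid [ 0.463 -0.546  0.115] ext [0.02  0.022 0.03 ] zmax 0.13 [17. 35. 79.]
scene stem 120 [188. 261.] mean [ 0.604 -0.559  0.115] mid [ 0.601 -0.559  0.111] ext [0.035 0.034 0.022] zmax 0.122 [118.  66.  45.]
scene stem 73 [142. 284.] mean [ 0.641 -0.681  0.135] mid [ 0.644 -0
[... 8803 characters left out ...]
10.] mean [ 0.475 -0.205  0.085] mid [ 0.477 -0.206  0.087] ext [0.091 0.096 0.104] zmax 0.139 [137.  86.  64.]
top red 702 [289. 217.] mean [ 0.445 -0.006  0.085] mid [ 0.449 -0.005  0.088] ext [0.092 0.096 0.109] zmax 0.142 [136.  85.  62.]
top red 692 [221. 224.] mean [0.421 0.211 0.085] mid [0.422 0.215 0.088] ext [0.091 0.093 0.108] zmax 0.142 [136.  86.  64.]
top red 543 [401. 260.] mean [ 0.317 -0.374  0.057] mid [ 0.318 -0.376  0.06 ] ext [0.084 0.084 0.046] zmax 0.082 [137.  86.  64.]
top pad [ 227  137   71   46 2812] [0.66454242 0.09682325 0.004     ] [0.66425563 0.09658406 0.00568391] [array([0.727, 0.225]), array([ 0.752, -0.015]), array([ 0.603, -0.03 ]), array([0.579, 0.207])]
```

>>> jog_arm(
  increments=[
    {"slide": [0.01,-0.006,0],"roll": 0},
    {"slide": [0.035,-0.02,0],"roll": 0},
    {"slide": [0.067,-0.039,0],"roll": 0},
    {"slide": [0.1,-0.058,0],"roll": 0},
    {"slide": [0.133,-0.077,0],"roll": 0},
    {"slide": [0.166,-0.096,0],"roll": 0},
    {"slide": [0.2,-0.116,0],"roll": 0},
    {"slide": [0.233,-0.135,0],"roll": 0},
    {"slide": [0.266,-0.154,0],"roll": 0},
    {"slide": [0.3,-0.173,0],"roll": 0},
    {"slide": [0.333,-0.193,0],"roll": 0},
    {"slide": [0.363,-0.21,0],"roll": 0},
    {"slide": [0.385,-0.222,0],"roll": 0},
    {"slide": [0.396,-0.229,0],"roll": 0},
    {"slide": [0.396,-0.229,0],"roll": 0},
    {"slide": [0.396,-0.229,0],"roll": 0},
  ],
  claw=0,
)

```text
clock: 1.43
ee_pos: [0.4829, -0.2068, 0.231]
tool_rot: [0.988, 0.156, -0.0, -0.0]
ft_force: [0.3, -0.0, 0.1]
finger_gap: 0.0854
```

```bash
cat > look.py <<'E'
import sys
from workcell import observe, grab_frame
from h import *
from scipy.spatial.transform import Rotation as Ro
def st():
    s=observe(); print({k:np.round(s[k],4).tolist() for k in ["clock","q","ee_pos","tool_rot","ft_force","moment","finger_gap"]}); return s
def totool(s,d): return Ro.from_quat(s["tool_rot"]).inv().apply(d).round(4)
def stems(f,lo=.1,hi=.15):
    W=cloud(f); z=W[...,2]; m=(z>lo)&(z<hi)
    c,l,stt,ce=cv2.connectedComponentsWithStats(m.astype(np.uint8))
    for i in range(1,c):
        if stt[i,4]>30:
            q=W[l==i]; print(stt[i],"mid",((q.min(0)+q.max(0))/2).round(4),"ext",np.ptp(q,0).round(3),"zmax",q[:,2].max().round(3),f["image"][l==i].mean(0).round())
E
python3 - <<'E'
from look import *
s=st(); f=grab_frame("wrist"); np.savez("w1.npz",**f); cv2.imwrite("pics/w1.png",f["image"][...,::-1]); stems(f)
print(proj(f,[.483,-.208,.112]),totool(s,np.array([.483,-.208,.093])-s["ee_pos"]))
E
```

```text
{'clock': 1.4333, 'q': [-0.6348, 0.0302, 1.735, -0.0003, 1.3771, 0.6224], 'ee_pos': [0.4829, -0.2068, 0.231], 'tool_rot': [0.9877, 0.1562, -0.0004, -0.0002], 'ft_force': [0.305, -0.0067, 0.0667], 'moment': [-0.0158, -0.0079, 0.0226], 'finger_gap': 0.0854}
[  67  145   51   29 1142] mid [ 0.4521 -0.0106  0.1172] ext [0.021 0.022 0.034] zmax 0.134 [109.  55.  32.]
[311 182  26  32 644] mid [ 0.4802 -0.2107  0.1172] ext [0.022 0.022 0.034] zmax 0.134 [70. 41. 31.]
[483 220  39  32 824] mid [ 0.4957 -0.3819  0.115 ] ext [0.021 0.021 0.03 ] zmax 0.13 [ 32.  53. 114.]
[605 297  35  35 764] mid [ 0.4571 -0.543   0.1147] ext [0.022 0.018 0.029] zmax 0.129 [18. 33. 73.]
(np.float64(321.33430850404477), np.float64(191.99797348770892)) [-0.0002  0.0012  0.138 ]
```

View pics/w1.png

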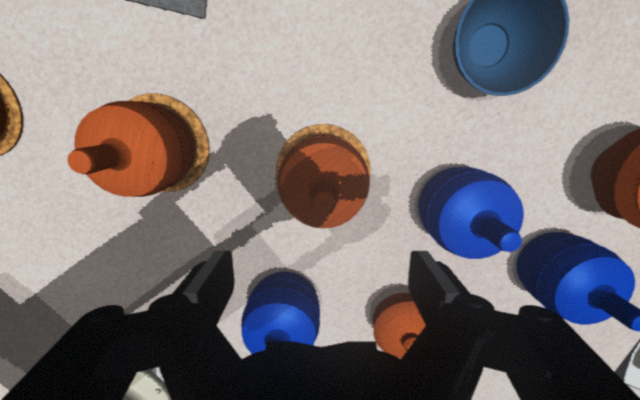

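The wrist picture shows the first rattle's stem at (323,195), between and ahead of the open fingers. It lies at (0.481,-0.210), within 3 mm of the earlier estimate.

>>> jog_arm(
  increments=[
    {"slide": [-0.001,0.001,0.01],"roll": 0},
    {"slide": [-0.003,0.002,0.035],"roll": 0},
    {"slide": [-0.003,0.002,0.06],"roll": 0},
    {"slide": [-0.003,0.002,0.085],"roll": 0},
    {"slide": [-0.003,0.002,0.105],"roll": 0},
    {"slide": [-0.003,0.002,0.12],"roll": 0},
    {"slide": [-0.003,0.002,0.131],"roll": 0},
    {"slide": [-0.003,0.002,0.137],"roll": 0},
    {"slide": [-0.003,0.002,0.137],"roll": 0},
    {"slide": [-0.003,0.002,0.137],"roll": 0},
  ],
)

```text
clock: 2.32
ee_pos: [0.4809, -0.2112, 0.0947]
tool_rot: [0.988, 0.155, 0.0, 0.0]
ft_force: [0.9, 0.6, 0.4]
finger_gap: 0.0854
```

```bash
python3 - <<'E'
from look import *
s=st(); f=grab_frame("wrist"); cv2.imwrite("pics/w2.png",f["image"][...,::-1]); stems(f)
E
```

```text
{'clock': 2.3167, 'q': [-0.6441, 0.1818, 1.8582, -0.0, 1.101, 0.6155], 'ee_pos': [0.4809, -0.2112, 0.0947], 'tool_rot': [0.9879, 0.155, 0.0002, 0.0002], 'ft_force': [0.9199, 0.5967, 0.3585], 'moment': [-0.0285, -0.0092, 0.0141], 'finger_gap': 0.0854}
[ 293  238   51   76 3111] mid [ 0.4805 -0.2111  0.1171] ext [0.022 0.022 0.034] zmax 0.134 [66. 37. 26.]
[ 161  251   73   75 2669] mid [ 0.4661 -0.1657  0.1287] ext [0.022 0.019 0.043] zmax 0.15 [34. 33. 32.]
[ 408  251   75   75 2674] mid [ 0.4945 -0.2568  0.129 ] ext [0.026 0.015 0.042] zmax 0.15 [41. 40. 39.]
[ 606  302   34   54 1181] mid [ 0.4956 -0.3763  0.1093] ext [0.022 0.012 0.019] zmax 0.119 [ 5. 18. 50.]
```

View pics/w2.png

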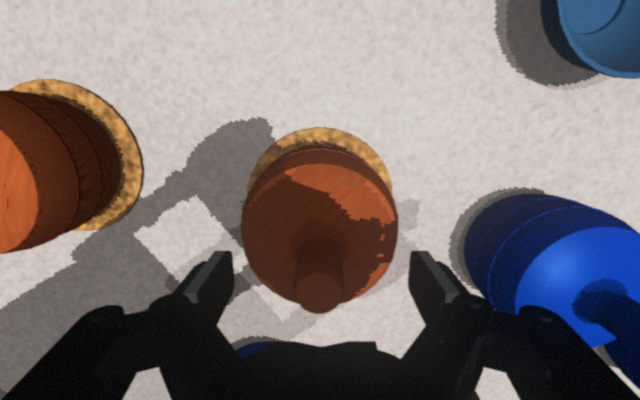

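The stem is centred between the pads, at (319,285). Closing now.

>>> jog_arm(
  increments=[
    {"slide": [0,0,0],"roll": 0},
    {"slide": [0,0,0],"roll": 0},
    {"slide": [0,0,0],"roll": 0},
    {"slide": [0,0,0],"roll": 0},
    {"slide": [0,0,0],"roll": 0},
    {"slide": [0,0,0],"roll": 0},
    {"slide": [0,0,0],"roll": 0},
    {"slide": [0,0,0],"roll": 0},
  ],
  claw=1,
  newtons=60,
)

```text
clock: 3.03
ee_pos: [0.4809, -0.2104, 0.0946]
tool_rot: [0.988, 0.155, 0.0, -0.0]
ft_force: [-1.6, 2.0, 4.7]
finger_gap: 0.0205
```

```bash
python3 - <<'E'
from look import *
s=st()
E
```

```text
{'clock': 3.0333, 'q': [-0.6431, 0.1817, 1.8584, 0.0003, 1.1016, 0.6156], 'ee_pos': [0.4809, -0.2104, 0.0946], 'tool_rot': [0.9879, 0.1553, 0.0, -0.0001], 'ft_force': [-1.5573, 1.9896, 4.7389], 'moment': [0.3627, 0.2013, 0.0158], 'finger_gap': 0.0205}
```

>>> jog_arm(
  increments=[
    {"slide": [0,0,-0.003],"roll": 0},
    {"slide": [0,0,-0.01],"roll": 0},
    {"slide": [0,0,-0.025],"roll": 0},
    {"slide": [0,0,-0.045],"roll": 0},
    {"slide": [0,0,-0.065],"roll": 0},
    {"slide": [0,0,-0.08],"roll": 0},
    {"slide": [0,0,-0.088],"roll": 0},
    {"slide": [0,0,-0.09],"roll": 0},
    {"slide": [0,0,-0.09],"roll": 0},
    {"slide": [0,0,-0.09],"roll": 0},
    {"slide": [0,0,-0.09],"roll": 0},
    {"slide": [0,0,-0.09],"roll": 0},
  ],
)

```text
clock: 4.03
ee_pos: [0.4801, -0.2102, 0.183]
tool_rot: [0.988, 0.155, -0.001, -0.001]
ft_force: [0.3, 1.0, -6.0]
finger_gap: 0.0205
```

```bash
cat > listen.py <<'E'
from look import *
def listen(n=8,save=None):
    F=[];
    for i in range(n):
        s=observe(); F.append(np.r_[s["clock"],s["ft_force"],np.array(s["moment"])*100,np.array(s["joint_velocities"])*1000]); f=grab_frame("wrist")
    F=np.array(F); print(np.round(F,2)); print("std",F[:,1:].std(0).round(2))
    if save: cv2.imwrite(save,f["image"][...,::-1])
E
python3 - <<'E'
from listen import *
st(); listen(5,"pics/w3.png")
E
```

```text
{'clock': 4.0333, 'q': [-0.6435, 0.0708, 1.7904, -0.0, 1.2828, 0.6156], 'ee_pos': [0.4801, -0.2102, 0.183], 'tool_rot': [0.9879, 0.1552, -0.0009, -0.0009], 'ft_force': [0.2976, 1.0163, -5.9648], 'moment': [0.0072, -0.0141, 0.0427], 'finger_gap': 0.0205}
[[ 4.03  0.3   1.02 -5.96  0.72 -1.41  4.27  1.94 -2.44 -7.53  2.12  0.44
  -3.02]
 [ 4.08 -0.24  0.48 -4.72 -2.11 -1.55 -0.37 -1.2  -2.48 -4.65 -0.82 -0.27
   1.98]
 [ 4.13  0.    0.1  -5.64 -0.54 -1.59 -4.08 -0.38 -3.71 -5.1  -1.32  0.51
  -2.96]
 [ 4.18  0.18 -0.12 -5.91  3.37 -3.06  2.12  1.4  -5.54 -1.98 -1.17  1.97
   3.7 ]
 [ 4.23 -0.59  0.22 -5.59 -7.27  0.57 -1.27  1.13 -3.64 -3.96  0.37  0.91
  -4.64]]
std [0.32 0.39 0.45 3.54 1.16 2.86 1.18 1.13 1.79 1.29 0.73 3.23]
```

View pics/w3.png

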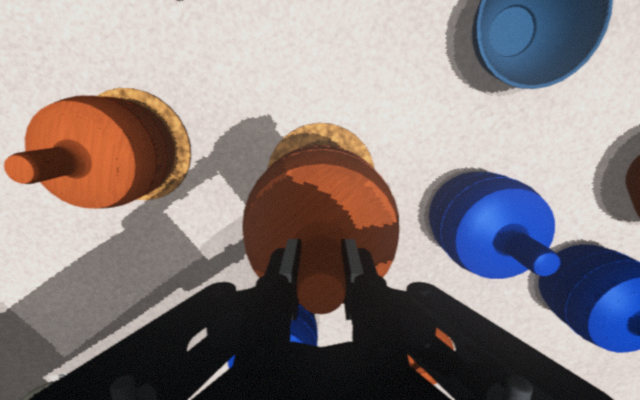

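The picture shows the rattle held upright, clear of its mat, with the pads on the stem near (320,270). Shaking along the jaw axis next.

>>> jog_arm(
  increments=[
    {"slide": [0,0.018,-0.09],"roll": 0},
    {"slide": [0,0.022,-0.09],"roll": 0},
    {"slide": [0,0,-0.09],"roll": 0},
    {"slide": [0,-0.022,-0.09],"roll": 0},
    {"slide": [0,-0.022,-0.09],"roll": 0},
    {"slide": [0,0,-0.09],"roll": 0},
    {"slide": [0,0.022,-0.09],"roll": 0},
    {"slide": [0,0.022,-0.09],"roll": 0},
    {"slide": [0,0,-0.09],"roll": 0},
    {"slide": [0,-0.022,-0.09],"roll": 0},
    {"slide": [0,-0.022,-0.09],"roll": 0},
    {"slide": [0,0,-0.09],"roll": 0},
    {"slide": [0,0,-0.09],"roll": 0},
  ],
)

```text
clock: 5.37
ee_pos: [0.4812, -0.2128, 0.2741]
tool_rot: [0.988, 0.155, 0.0, 0.001]
ft_force: [-0.5, 0.2, -5.3]
finger_gap: 0.021
```

```bash
python3 - <<'E'
from listen import *
st(); listen(14,"pics/w4.png")
E
```

```text
{'clock': 5.3667, 'q': [-0.6452, 0.0028, 1.6776, -0.0018, 1.4591, 0.6145], 'ee_pos': [0.4812, -0.2128, 0.2741], 'tool_rot': [0.9879, 0.155, 0.0001, 0.0013], 'ft_force': [-0.5139, 0.1526, -5.3172], 'moment': [-0.0454, 0.0064, 0.0444], 'finger_gap': 0.021}
[[ 5.370e+00 -5.100e-01  1.500e-01 -5.320e+00 -4.540e+00  6.400e-01
   4.440e+00  1.256e+01 -1.555e+01  1.785e+01  2.561e+01  3.671e+01
   2.933e+01]
 [ 5.420e+00  9.800e-01 -1.350e+00 -4.850e+00 -1.770e+01 -5.140e+00
  -1.420e+00  9.290e+00 -1.334e+01  1.401e+01  1.497e+01  2.279e+01
   1.225e+01]
 [ 5.470e+00  2.700e-01 -3.600e-01 -5.620e+00  3.070e+00 -3.000e-02
   1.790e+00  1.041e+01 -1.004e+01  1.178e+01  9.840e+00  1.221e+01
   1.710e+00]
 [ 5.520e+00  6.600e-01  1.900e-01 -5.770e+00  6.000e-01 -5.860e+00
  -3.420e+00  5.170e+00 -8.280e+00  5.460e+00  4.640e+00  5.390e+00
  -1.280e+00]
 [ 5.570e+00  6.300e-01  7.600e-01 -4.570e+00 -3.050e+00  2.890e+00
   5.250e+00  4.130e+00 -4.590e+00  2.770e+00 -2.900e-01 -4.500e-01
   1.340e+00]
 [ 5.620e+00  5.800e-01 -4.500e-01 -5.770e+00  1.860e+00  4.160e+00
   4.350e+00  2.730e+00 -2.
[... 633 characters left out ...]
300e-01
   3.750e+00]
 [ 5.870e+00  1.100e-01 -1.300e-01 -5.960e+00 -1.560e+00 -2.320e+00
  -1.410e+00 -5.000e-02 -1.200e-01  1.040e+00 -7.300e-01 -3.900e-01
  -4.380e+00]
 [ 5.920e+00 -5.500e-01  5.200e-01 -5.840e+00  9.600e-01  5.940e+00
   2.820e+00 -6.300e-01  1.570e+00  4.000e-01 -1.010e+00 -1.100e-01
   3.140e+00]
 [ 5.970e+00  5.900e-01  2.600e-01 -5.160e+00  5.600e-01  2.410e+00
   2.450e+00 -1.800e-01  8.500e-01 -1.940e+00  1.700e+00  1.040e+00
  -9.400e-01]
 [ 6.020e+00 -8.500e-01  6.100e-01 -5.620e+00 -4.900e-01  7.600e-01
   4.540e+00 -6.500e-01 -1.440e+00  1.800e-01 -2.000e-02  9.000e-02
  -4.300e-01]]
std [ 0.56  0.56  0.4   5.69  3.36  3.15  4.36  5.29  6.36  7.67 10.91  8.29]
```

View pics/w4.png

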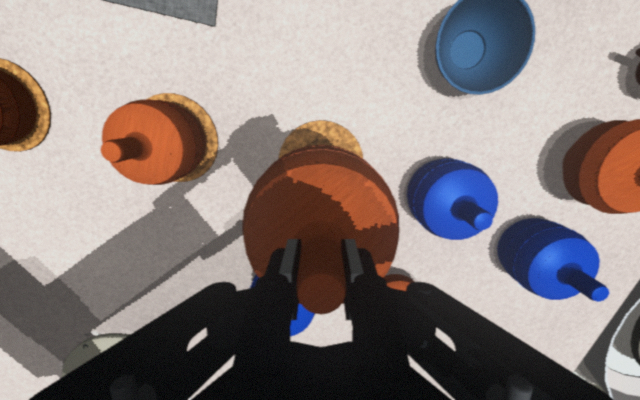

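>>> jog_arm(
  increments=[
    {"slide": [0,0.02,0],"roll": 0},
    {"slide": [0,0.02,0],"roll": 0},
    {"slide": [0,-0.01,0],"roll": 0},
    {"slide": [0,-0.025,0],"roll": 0},
    {"slide": [0,0,0],"roll": 0},
    {"slide": [0,0.025,0],"roll": 0},
    {"slide": [0,0,0],"roll": 0},
    {"slide": [0,-0.025,0],"roll": 0},
    {"slide": [0,0,0],"roll": 0},
    {"slide": [0,0.025,0],"roll": 0},
    {"slide": [0,0,0],"roll": 0},
    {"slide": [0,-0.025,0],"roll": 0},
    {"slide": [0,0,0],"roll": 0},
    {"slide": [0,0.025,0],"roll": 0},
    {"slide": [0,0,0],"roll": 0},
    {"slide": [0,-0.025,0],"roll": 0},
    {"slide": [0,0,0],"roll": 0},
  ],
)

```text
clock: 7.48
ee_pos: [0.478, -0.2028, 0.2716]
tool_rot: [0.987, 0.158, -0.002, -0.006]
ft_force: [-0.7, 1.4, -5.7]
finger_gap: 0.0205
```

```bash
sed -i 's/print(np.round(F,2))/np.set_printoptions(suppress=True,linewidth=150); print(np.round(F,2))/' listen.py; python3 - <<'E'
from listen import *
listen(14,"pics/w5.png"); st()
E
```

```text
[[   7.48   -0.65    1.37   -5.68    2.72   13.76   -0.61 -415.79  599.58 -635.97  -71.58  -99.01 -419.09]
 [   7.53   -1.76   -6.76   -5.48  -64.47   -8.58    1.61  -16.68   -3.61  -43.13  -33.3   -32.55   48.46]
 [   7.58   -0.21    0.68   -4.56  -12.7     3.63    2.11    7.89  -14.37  -10.51   15.32   26.01   21.88]
 [   7.63    0.49    0.04   -6.06    1.18    0.75    0.98    9.03   -8.91   -2.1    18.78   21.06    7.02]
 [   7.68   -0.47    0.93   -5.95    3.67    1.54   -3.59    5.44   -5.3     1.05    5.74    9.3     1.6 ]
 [   7.73    0.95   -0.83   -5.72    2.83    1.27   -4.95    3.64   -0.74   -0.59    0.82    1.32   -5.37]
 [   7.78    0.2     0.47   -6.41    3.56    3.69    0.11    3.2    -2.93   -0.75   -0.25   -0.87   -0.07]
 [   7.83    0.33    0.47   -5.3    -1.34   -4.72   -1.98    1.2     0.66    1.67   -1.02   -3.31    0.46]
 [   7.88   -0.08    0.     -5.88   -0.19    6.49    2.13   -0.49    1.25   -0.82   -1.73   -2.78   -5.46]
 [   7.93    0.67    0.26   -4.29    0.49   -2.26    5.38   -1.76    0.8     0.75   -1.63    0.63    2.12]
 [   7.98    0.22   -0.33   -6.65    0.62    2.11   -3.66   -1.02    0.69    1.36   -0.89   -0.57   -2.98]
 [   8.03   -0.35    0.08   -4.55    1.12    1.53    0.74   -1.12    1.19   -0.56    0.3     0.74   -2.23]
 [   8.08   -0.22   -1.1    -5.55   -2.33    1.06    0.34   -0.29    3.35   -0.29    0.45    1.02    4.03]
 [   8.13   -0.86   -0.24   -6.24    2.29   -6.31   -0.66   -0.47    0.01    0.46   -0.09    1.22   -1.78]]
std [  0.67   1.88   0.69  17.1    5.33   2.64 107.41 155.04 163.12  21.58  28.86 110.13]
{'clock': 8.1833, 'q': [-0.6433, 0.0005, 1.6794, 0.0, 1.4616, 0.6156], 'ee_pos': [0.4808, -0.2106, 0.2743], 'tool_rot': [0.9879, 0.1553, 0.0, -0.0], 'ft_force': [0.9205, 0.0665, -5.7898], 'moment': [-0.0584, 0.0639, 0.0374], 'finger_gap': 0.0205}
```

View pics/w5.png

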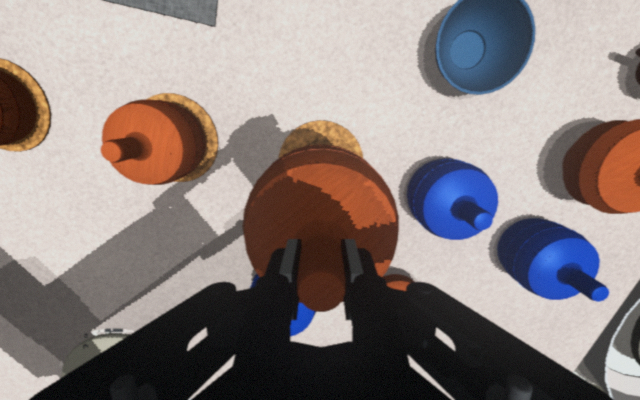

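The wrist view shows the rattle still upright, and the readings were flat from 0.1 s after the stop, so this one seems silent. I gave lifts in the shake rows that count from that call's start, so the arm rose another 90 mm than meant, harmlessly. Lowering 180 mm back onto the mat.

>>> jog_arm(
  increments=[
    {"slide": [0,0,0.006],"roll": 0},
    {"slide": [0,0,0.02],"roll": 0},
    {"slide": [0,0,0.04],"roll": 0},
    {"slide": [0,0,0.065],"roll": 0},
    {"slide": [0,0,0.09],"roll": 0},
    {"slide": [0,0,0.115],"roll": 0},
    {"slide": [0,0,0.135],"roll": 0},
    {"slide": [0,0,0.15],"roll": 0},
    {"slide": [0,0,0.16],"roll": 0},
    {"slide": [0,0,0.167],"roll": 0},
    {"slide": [0,0,0.172],"roll": 0},
    {"slide": [0,0,0.175],"roll": 0},
    {"slide": [0,0,0.177],"roll": 0},
    {"slide": [0,0,0.1785],"roll": 0},
    {"slide": [0,0,0.18],"roll": 0},
    {"slide": [0,0,0.18],"roll": 0},
    {"slide": [0,0,0.18],"roll": 0},
    {"slide": [0,0,0.18],"roll": 0},
  ],
)

```text
clock: 9.68
ee_pos: [0.4816, -0.211, 0.0961]
tool_rot: [0.988, 0.155, 0.001, 0.001]
ft_force: [-3.0, 2.9, 7.3]
finger_gap: 0.0207
```

```bash
python3 - <<'E'
from listen import *
listen(2,"pics/w6.png"); st()
E
```

```text
[[ 9.68 -3.03  2.92  7.32 55.1  56.53  1.46 -0.18  0.35  0.68 -1.71  0.64  1.12]
 [ 9.73 -2.68  3.32  6.1  51.08 56.14  1.49  0.17 -1.46  0.44  1.69  0.44  0.57]]
std [0.18 0.2  0.61 2.01 0.2  0.01 0.17 0.91 0.12 1.7  0.1  0.28]
{'clock': 9.7833, 'q': [-0.6431, 0.1803, 1.8569, 0.0002, 1.1026, 0.6156], 'ee_pos': [0.4816, -0.211, 0.096], 'tool_rot': [0.9879, 0.1554, 0.0007, 0.0006], 'ft_force': [-2.8856, 4.0495, 6.1238], 'moment': [0.5569, 0.5904, -0.0178], 'finger_gap': 0.0206}
```

View pics/w6.png

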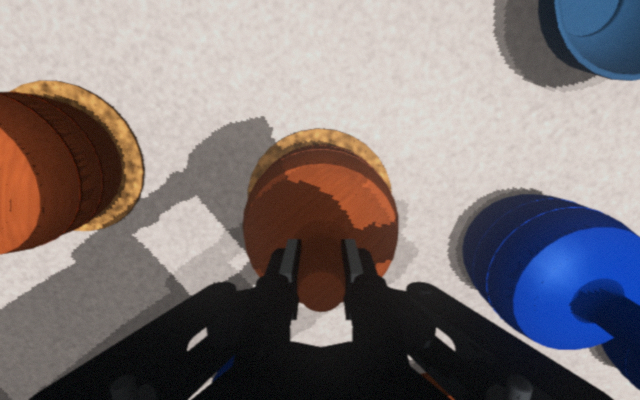

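It rests on its mat with about 12 N of foot load, and the mat rim shows evenly in the picture at (320,140). Easing off, then opening.

>>> jog_arm(
  increments=[
    {"slide": [0,0,-0.001],"roll": 0},
    {"slide": [0,0,-0.001],"roll": 0},
  ],
)

```text
clock: 9.95
ee_pos: [0.4814, -0.211, 0.096]
tool_rot: [0.988, 0.155, 0.001, 0.001]
ft_force: [-0.2, 1.9, 1.5]
finger_gap: 0.0207
```

>>> jog_arm(
  increments=[
    {"slide": [0,0,0],"roll": 0},
    {"slide": [0,0,0],"roll": 0},
    {"slide": [0,0,0],"roll": 0},
    {"slide": [0,0,0],"roll": 0},
    {"slide": [0,0,0],"roll": 0},
    {"slide": [0,0,0],"roll": 0},
    {"slide": [0,0,0],"roll": 0},
    {"slide": [0,0,0],"roll": 0},
  ],
  claw=0,
)

```text
clock: 10.62
ee_pos: [0.4808, -0.2107, 0.0953]
tool_rot: [0.988, 0.155, 0.0, 0.0]
ft_force: [0.8, 0.5, 0.6]
finger_gap: 0.0854
```

>>> jog_arm(
  increments=[
    {"slide": [0,0,-0.01],"roll": 0},
    {"slide": [0,0,-0.03],"roll": 0},
    {"slide": [0,0,-0.055],"roll": 0},
    {"slide": [0,0,-0.08],"roll": 0},
    {"slide": [0,0,-0.1],"roll": 0},
    {"slide": [0,0,-0.11],"roll": 0},
    {"slide": [0,0,-0.11],"roll": 0},
  ],
)

```text
clock: 11.2
ee_pos: [0.4823, -0.2117, 0.2087]
tool_rot: [0.988, 0.155, 0.002, 0.002]
ft_force: [-0.2, -1.3, 0.5]
finger_gap: 0.0852
```

```bash
python3 - <<'E'
from look import *
s=st(); f=grab_frame("wrist"); cv2.imwrite("pics/w7.png",f["image"][...,::-1]); stems(f)
print(totool(s,np.array([.4525,-.0105,.205])-s["ee_pos"]))
E
```

```text
{'clock': 11.2, 'q': [-0.6433, 0.0466, 1.7631, 0.0, 1.3258, 0.6156], 'ee_pos': [0.4823, -0.2117, 0.2087], 'tool_rot': [0.9879, 0.1553, 0.0021, 0.0022], 'ft_force': [-0.2388, -1.304, 0.4759], 'moment': [-0.0198, -0.0462, 0.0432], 'finger_gap': 0.0852}
[  34  146   60   33 1479] mid [ 0.4521 -0.0107  0.1173] ext [0.021 0.022 0.034] zmax 0.135 [106.  53.  30.]
[305 186  28  34 773] mid [ 0.4815 -0.2115  0.1176] ext [0.021 0.022 0.033] zmax 0.134 [70. 41. 30.]
[489 227  44  34 991] mid [ 0.4956 -0.3822  0.1148] ext [0.021 0.022 0.029] zmax 0.129 [ 28.  50. 112.]
[619 308  21  29 391] mid [ 0.4569 -0.5413  0.1096] ext [0.022 0.014 0.019] zmax 0.119 [14. 25. 54.]
[ 0.0334 -0.2006  0.0028]
```

View pics/w7.png

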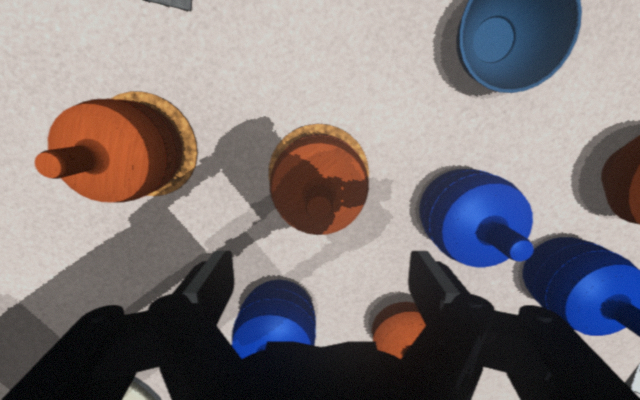

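Rattle 1 is upright on its mat, stem at (319,205), within about 1 mm of where it was. Moving over rattle 2.

>>> jog_arm(
  increments=[
    {"slide": [0.002,-0.01,0],"roll": 0},
    {"slide": [0.006,-0.035,0],"roll": 0},
    {"slide": [0.011,-0.065,0],"roll": 0},
    {"slide": [0.017,-0.1,0],"roll": 0},
    {"slide": [0.023,-0.135,0],"roll": 0},
    {"slide": [0.028,-0.165,0],"roll": 0},
    {"slide": [0.032,-0.19,0],"roll": 0},
    {"slide": [0.034,-0.2,0],"roll": 0},
    {"slide": [0.034,-0.2,0],"roll": 0},
    {"slide": [0.034,-0.2,0],"roll": 0},
    {"slide": [0.034,-0.2,0],"roll": 0},
  ],
)

```text
clock: 12.17
ee_pos: [0.4517, -0.0107, 0.2048]
tool_rot: [0.988, 0.155, -0.0, 0.0]
ft_force: [1.3, 0.4, -0.8]
finger_gap: 0.0857
```

```bash
python3 - <<'E'
from look import *
s=st(); f=grab_frame("wrist"); cv2.imwrite("pics/w8.png",f["image"][...,::-1]); stems(f)
E
```

```text
{'clock': 12.1667, 'q': [-0.2919, -0.1486, 1.9585, -0.0005, 1.3324, 0.968], 'ee_pos': [0.4517, -0.0107, 0.2048], 'tool_rot': [0.9879, 0.1549, -0.0005, 0.0001], 'ft_force': [1.2516, 0.4316, -0.751], 'moment': [0.0191, 0.0421, 0.0104], 'finger_gap': 0.0857}
[   0  133   66   32 1671] mid [0.4256 0.2119 0.1171] ext [0.021 0.022 0.034] zmax 0.134 [88. 43. 24.]
[304 184  29  36 801] mid [ 0.451  -0.0093  0.1171] ext [0.022 0.022 0.034] zmax 0.134 [59. 34. 25.]
[ 531  221   53   38 1272] mid [ 0.4805 -0.2105  0.117 ] ext [0.022 0.023 0.034] zmax 0.134 [89. 47. 30.]
```

View pics/w8.png

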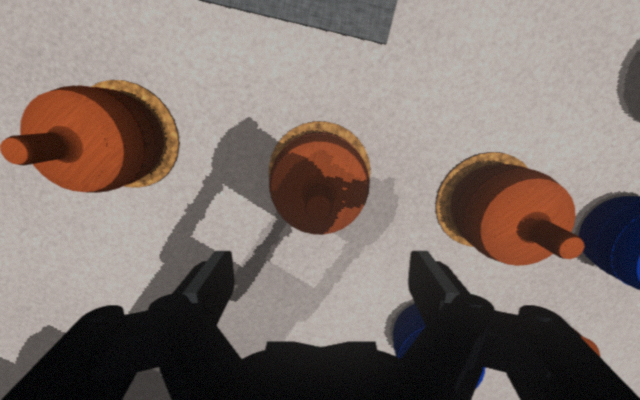

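Rattle 2's stem is centred at (318,205), about 1 mm off. Descending.

>>> jog_arm(
  increments=[
    {"slide": [0,-0.001,0.01],"roll": 0},
    {"slide": [0,-0.001,0.03],"roll": 0},
    {"slide": [0,-0.001,0.055],"roll": 0},
    {"slide": [0,-0.001,0.078],"roll": 0},
    {"slide": [0,-0.001,0.095],"roll": 0},
    {"slide": [0,-0.001,0.106],"roll": 0},
    {"slide": [0,-0.001,0.111],"roll": 0},
    {"slide": [0,-0.001,0.111],"roll": 0},
    {"slide": [0,-0.001,0.111],"roll": 0},
  ],
)

```text
clock: 12.97
ee_pos: [0.4516, -0.0094, 0.0943]
tool_rot: [0.988, 0.155, -0.0, 0.0]
ft_force: [0.5, 0.4, -0.1]
finger_gap: 0.0854
```

>>> jog_arm(
  increments=[
    {"slide": [0,0,0],"roll": 0},
    {"slide": [0,0,0],"roll": 0},
    {"slide": [0,0,0],"roll": 0},
    {"slide": [0,0,0],"roll": 0},
    {"slide": [0,0,0],"roll": 0},
    {"slide": [0,0,0],"roll": 0},
    {"slide": [0,0,0],"roll": 0},
    {"slide": [0,0,0],"roll": 0},
  ],
  claw=1,
  newtons=60,
)

```text
clock: 13.63
ee_pos: [0.4517, -0.0088, 0.0948]
tool_rot: [0.988, 0.155, 0.0, -0.0]
ft_force: [-2.0, 2.0, 4.7]
finger_gap: 0.0205
```

>>> jog_arm(
  increments=[
    {"slide": [0,0,-0.003],"roll": 0},
    {"slide": [0,0,-0.01],"roll": 0},
    {"slide": [0,0,-0.025],"roll": 0},
    {"slide": [0,0,-0.045],"roll": 0},
    {"slide": [0,0,-0.07],"roll": 0},
    {"slide": [0,0,-0.1],"roll": 0},
    {"slide": [0,0,-0.13],"roll": 0},
    {"slide": [0,0,-0.155],"roll": 0},
    {"slide": [0,0,-0.172],"roll": 0},
    {"slide": [0,0,-0.18],"roll": 0},
    {"slide": [0,0,-0.18],"roll": 0},
    {"slide": [0,0,-0.18],"roll": 0},
    {"slide": [0,0,-0.18],"roll": 0},
    {"slide": [0,0,-0.18],"roll": 0},
    {"slide": [0,0,-0.18],"roll": 0},
    {"slide": [0,0,-0.18],"roll": 0},
  ],
)

```text
clock: 14.97
ee_pos: [0.4511, -0.0088, 0.2733]
tool_rot: [0.988, 0.155, -0.001, -0.0]
ft_force: [0.4, 0.1, -4.4]
finger_gap: 0.0203
```

>>> jog_arm(
  increments=[
    {"slide": [0,0.02,0],"roll": 0},
    {"slide": [0,0.02,0],"roll": 0},
    {"slide": [0,-0.01,0],"roll": 0},
    {"slide": [0,-0.025,0],"roll": 0},
    {"slide": [0,0,0],"roll": 0},
    {"slide": [0,0.025,0],"roll": 0},
    {"slide": [0,0,0],"roll": 0},
    {"slide": [0,-0.025,0],"roll": 0},
    {"slide": [0,0,0],"roll": 0},
    {"slide": [0,0.025,0],"roll": 0},
    {"slide": [0,0,0],"roll": 0},
    {"slide": [0,-0.025,0],"roll": 0},
    {"slide": [0,0,0],"roll": 0},
    {"slide": [0,0.025,0],"roll": 0},
    {"slide": [0,0,0],"roll": 0},
    {"slide": [0,-0.025,0],"roll": 0},
    {"slide": [0,0,0],"roll": 0},
  ],
)

```text
clock: 16.38
ee_pos: [0.4496, -0.0019, 0.2738]
tool_rot: [0.987, 0.159, -0.001, -0.003]
ft_force: [0.6, 0.1, -5.9]
finger_gap: 0.0204
```

```bash
python3 - <<'E'
from listen import *
listen(14,"pics/w9.png"); st()
E
```

```text
[[  16.38    0.6     0.11   -5.88    2.05   -5.78    3.9  -694.05  300.05 -261.02 -112.66 -120.29 -694.14]
 [  16.43    2.12   -7.38   -5.96  -76.01  -27.48    0.3   -19.06   -0.45   -8.88  -25.44   -8.44   76.84]
 [  16.48    0.35    0.84   -5.03    1.05    2.35    7.66    2.1    -6.35    7.2    35.09   30.1    36.  ]
 [  16.53    0.07    0.6    -4.66    2.83   -1.4     0.49    3.86   -7.02    4.57   19.05   15.75    9.01]
 [  16.58    0.52   -0.14   -4.8     2.37    3.08   -1.58    0.19   -5.19    4.16    6.13    5.77    0.68]
 [  16.63    0.08    0.96   -4.5     3.65    2.3     2.38    1.68   -3.31    0.15    1.14    0.27   -1.46]
 [  16.68   -1.19    0.48   -4.91    1.54   -5.01   -0.5     0.1    -0.51   -0.19   -0.59   -1.21   -1.09]
 [  16.73    0.05   -0.23   -4.95    5.93   -0.45    1.6     1.19   -1.72   -2.73   -1.42   -0.26    0.41]
 [  16.78   -0.47   -0.1    -5.26   -0.52    1.21    1.63   -0.29   -0.43   -0.84    0.02   -1.06   -2.54]
 [  16.83    0.9    -0.95   -5.03    0.36   -2.24   -0.35    0.55    0.25   -1.33   -0.91   -0.88   -0.55]
 [  16.88    0.93    0.01   -4.96   -4.43    5.22   -1.1    -0.73   -1.31   -1.31    0.3     1.12   -1.03]
 [  16.93   -0.98   -0.31   -4.06   -4.01   -0.53    3.06   -0.32    0.45   -0.79   -2.02    0.3    -1.89]
 [  16.98   -0.13   -0.24   -3.98    0.51   -4.59    2.36   -0.14    0.9     0.64    0.25    1.03   -0.81]
 [  17.03   -0.11   -0.17   -5.84   -3.28   -2.64   -3.49   -1.22    1.38   -0.28   -2.59   -1.92    0.01]]
std [  0.8    1.98   0.59  19.94   7.59   2.63 178.58  77.78  67.33  32.17  33.04 182.26]
{'clock': 17.0833, 'q': [-0.2884, -0.2009, 1.8658, 0.0, 1.4768, 0.9706], 'ee_pos': [0.4515, -0.0089, 0.2743], 'tool_rot': [0.9879, 0.1553, -0.0, -0.0], 'ft_force': [0.419, -0.9595, -4.4068], 'moment': [-0.0202, 0.0216, -0.018], 'finger_gap': 0.0207}
```

View pics/w9.png

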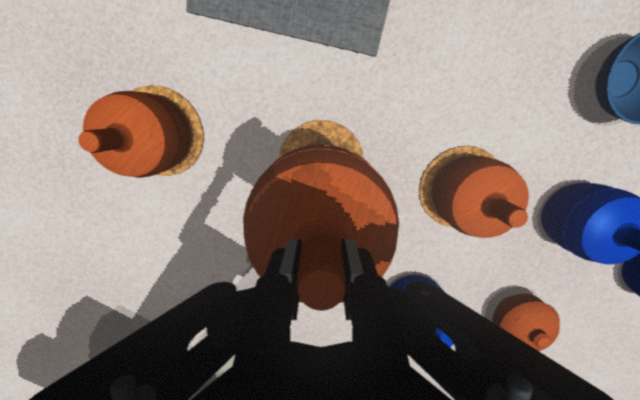

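Rattle 2 is upright in the grip at (320,280). Its response matches the first, flat 0.1 s after the stop, so it also seems silent. Setting it back.

>>> jog_arm(
  increments=[
    {"slide": [0,0,0.006],"roll": 0},
    {"slide": [0,0,0.02],"roll": 0},
    {"slide": [0,0,0.04],"roll": 0},
    {"slide": [0,0,0.065],"roll": 0},
    {"slide": [0,0,0.09],"roll": 0},
    {"slide": [0,0,0.115],"roll": 0},
    {"slide": [0,0,0.135],"roll": 0},
    {"slide": [0,0,0.15],"roll": 0},
    {"slide": [0,0,0.16],"roll": 0},
    {"slide": [0,0,0.167],"roll": 0},
    {"slide": [0,0,0.172],"roll": 0},
    {"slide": [0,0,0.175],"roll": 0},
    {"slide": [0,0,0.177],"roll": 0},
    {"slide": [0,0,0.1785],"roll": 0},
    {"slide": [0,0,0.179],"roll": 0},
    {"slide": [0,0,0.179],"roll": 0},
    {"slide": [0,0,0.179],"roll": 0},
    {"slide": [0,0,0.179],"roll": 0},
  ],
)

```text
clock: 18.58
ee_pos: [0.4521, -0.0091, 0.0964]
tool_rot: [0.988, 0.155, 0.001, 0.0]
ft_force: [-3.6, 0.9, 6.4]
finger_gap: 0.021
```

```bash
python3 - <<'E'
from listen import *
listen(2,"pics/w10.png"); st()
E
```

```text
[[18.58 -3.61  0.89  6.37 12.51 55.36 -0.22 -1.24  0.81 -0.65  0.   -0.94 -0.95]
 [18.63 -3.5   0.51  6.36 11.39 57.99 -1.81 -0.98  2.67  1.06 -1.59 -1.87  0.89]]
std [0.05 0.19 0.01 0.56 1.32 0.79 0.13 0.93 0.85 0.8  0.47 0.92]
{'clock': 18.6833, 'q': [-0.2884, -0.0072, 2.0579, -0.0001, 1.0896, 0.9705], 'ee_pos': [0.4521, -0.0091, 0.0963], 'tool_rot': [0.9879, 0.1553, 0.0006, 0.0003], 'ft_force': [-3.9719, 1.2145, 4.9027], 'moment': [0.1251, 0.5844, -0.0203], 'finger_gap': 0.0205}
```

View pics/w10.png

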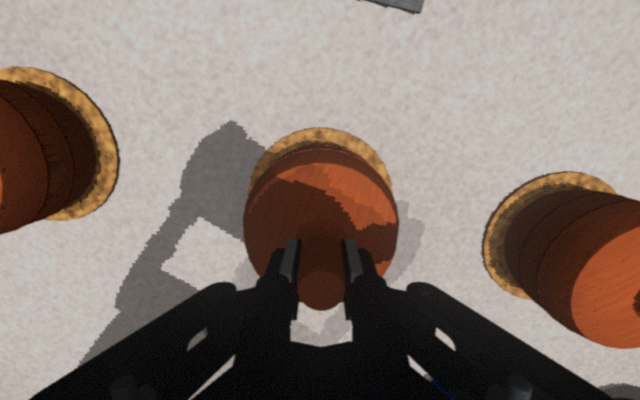

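Rattle 2 stands on its mat, with the rim even at (320,140). Releasing and moving on to the third.

>>> jog_arm(
  increments=[
    {"slide": [0,0,-0.001],"roll": 0},
    {"slide": [0,0,-0.001],"roll": 0},
  ],
)

```text
clock: 18.85
ee_pos: [0.4517, -0.009, 0.0964]
tool_rot: [0.988, 0.155, 0.0, 0.0]
ft_force: [-0.9, -0.3, -0.4]
finger_gap: 0.0207
```

>>> jog_arm(
  increments=[
    {"slide": [0,0,0],"roll": 0},
    {"slide": [0,0,0],"roll": 0},
    {"slide": [0,0,0],"roll": 0},
    {"slide": [0,0,0],"roll": 0},
    {"slide": [0,0,0],"roll": 0},
    {"slide": [0,0,0],"roll": 0},
    {"slide": [0,0,0],"roll": 0},
    {"slide": [0,0,0],"roll": 0},
  ],
  claw=0,
)

```text
clock: 19.52
ee_pos: [0.4515, -0.0089, 0.0963]
tool_rot: [0.988, 0.155, 0.0, 0.0]
ft_force: [0.3, 0.4, 0.2]
finger_gap: 0.0852
```

>>> jog_arm(
  increments=[
    {"slide": [0,0,-0.01],"roll": 0},
    {"slide": [0,0,-0.03],"roll": 0},
    {"slide": [0,0,-0.055],"roll": 0},
    {"slide": [0,0,-0.08],"roll": 0},
    {"slide": [0,0,-0.1],"roll": 0},
    {"slide": [0,0,-0.109],"roll": 0},
    {"slide": [0,0,-0.109],"roll": 0},
  ],
)

```text
clock: 20.1
ee_pos: [0.4531, -0.0094, 0.2082]
tool_rot: [0.988, 0.155, 0.003, 0.001]
ft_force: [0.0, -0.1, -0.5]
finger_gap: 0.0855
```

>>> jog_arm(
  increments=[
    {"slide": [0.002,-0.01,0],"roll": 0},
    {"slide": [0.008,-0.04,0],"roll": 0},
    {"slide": [0.015,-0.075,0],"roll": 0},
    {"slide": [0.022,-0.11,0],"roll": 0},
    {"slide": [0.029,-0.145,0],"roll": 0},
    {"slide": [0.035,-0.18,0],"roll": 0},
    {"slide": [0.04,-0.205,0],"roll": 0},
    {"slide": [0.043,-0.2185,0],"roll": 0},
    {"slide": [0.043,-0.2185,0],"roll": 0},
    {"slide": [0.043,-0.2185,0],"roll": 0},
    {"slide": [0.043,-0.2185,0],"roll": 0},
  ],
)

```text
clock: 21.02
ee_pos: [0.4246, 0.2118, 0.2041]
tool_rot: [0.988, 0.155, -0.001, 0.0]
ft_force: [-0.2, -1.3, -1.0]
finger_gap: 0.0853
```

```bash
python3 - <<'E'
from look import *
s=st(); f=grab_frame("wrist"); cv2.imwrite("pics/w11.png",f["image"][...,::-1]); stems(f)
E
```

```text
{'clock': 21.0167, 'q': [0.2074, -0.0828, 1.9001, -0.0003, 1.3267, 1.4666], 'ee_pos': [0.4246, 0.2118, 0.2041], 'tool_rot': [0.9879, 0.1552, -0.0012, 0.0002], 'ft_force': [-0.1925, -1.2706, -0.9612], 'moment': [0.0194, 0.0192, -0.05], 'finger_gap': 0.0853}
[304 183  29  36 810] mid [0.425  0.2134 0.1173] ext [0.022 0.022 0.034] zmax 0.134 [54. 31. 22.]
[ 550  231   55   39 1324] mid [ 0.4505 -0.0085  0.1169] ext [0.022 0.022 0.034] zmax 0.134 [80. 43. 28.]
```

View pics/w11.png

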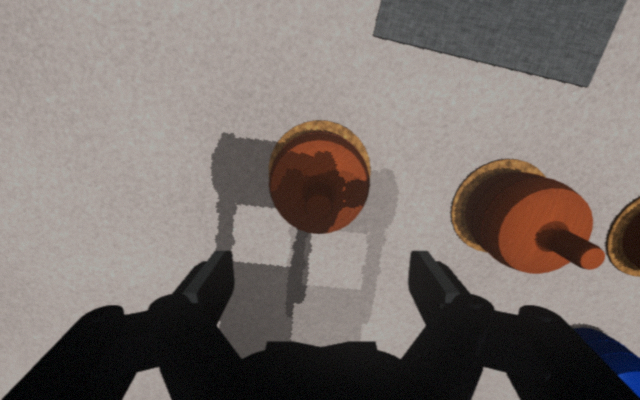

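Rattle 3's stem is centred at (318,203), and rattle 2 stands upright behind it at (545,240).

>>> jog_arm(
  increments=[
    {"slide": [0.001,-0.001,0.01],"roll": 0},
    {"slide": [0.001,-0.001,0.03],"roll": 0},
    {"slide": [0.001,-0.001,0.055],"roll": 0},
    {"slide": [0.001,-0.001,0.078],"roll": 0},
    {"slide": [0.001,-0.001,0.095],"roll": 0},
    {"slide": [0.001,-0.001,0.106],"roll": 0},
    {"slide": [0.001,-0.001,0.11],"roll": 0},
    {"slide": [0.001,-0.001,0.11],"roll": 0},
    {"slide": [0.001,-0.001,0.11],"roll": 0},
  ],
)

```text
clock: 21.82
ee_pos: [0.4267, 0.2134, 0.096]
tool_rot: [0.988, 0.155, 0.001, -0.0]
ft_force: [0.3, -0.7, 0.2]
finger_gap: 0.0855
```

>>> jog_arm(
  increments=[
    {"slide": [0,0,0],"roll": 0},
    {"slide": [0,0,0],"roll": 0},
    {"slide": [0,0,0],"roll": 0},
    {"slide": [0,0,0],"roll": 0},
    {"slide": [0,0,0],"roll": 0},
    {"slide": [0,0,0],"roll": 0},
    {"slide": [0,0,0],"roll": 0},
    {"slide": [0,0,0],"roll": 0},
  ],
  claw=1,
  newtons=60,
)

```text
clock: 22.48
ee_pos: [0.4262, 0.2138, 0.0957]
tool_rot: [0.988, 0.155, 0.0, -0.0]
ft_force: [-0.5, 1.2, 3.3]
finger_gap: 0.0204
```

>>> jog_arm(
  increments=[
    {"slide": [0,0,-0.003],"roll": 0},
    {"slide": [0,0,-0.01],"roll": 0},
    {"slide": [0,0,-0.025],"roll": 0},
    {"slide": [0,0,-0.045],"roll": 0},
    {"slide": [0,0,-0.07],"roll": 0},
    {"slide": [0,0,-0.1],"roll": 0},
    {"slide": [0,0,-0.13],"roll": 0},
    {"slide": [0,0,-0.155],"roll": 0},
    {"slide": [0,0,-0.172],"roll": 0},
    {"slide": [0,0,-0.18],"roll": 0},
    {"slide": [0,0,-0.18],"roll": 0},
    {"slide": [0,0,-0.18],"roll": 0},
    {"slide": [0,0,-0.18],"roll": 0},
    {"slide": [0,0,-0.18],"roll": 0},
    {"slide": [0,0,-0.18],"roll": 0},
    {"slide": [0,0,-0.18],"roll": 0},
  ],
)

```text
clock: 23.82
ee_pos: [0.4256, 0.2134, 0.2743]
tool_rot: [0.988, 0.155, -0.001, 0.0]
ft_force: [0.0, -0.4, -3.0]
finger_gap: 0.0206
```

>>> jog_arm(
  increments=[
    {"slide": [0,0.02,0],"roll": 0},
    {"slide": [0,0.02,0],"roll": 0},
    {"slide": [0,-0.01,0],"roll": 0},
    {"slide": [0,-0.025,0],"roll": 0},
    {"slide": [0,0,0],"roll": 0},
    {"slide": [0,0.025,0],"roll": 0},
    {"slide": [0,0,0],"roll": 0},
    {"slide": [0,-0.025,0],"roll": 0},
    {"slide": [0,0,0],"roll": 0},
    {"slide": [0,0.025,0],"roll": 0},
    {"slide": [0,0,0],"roll": 0},
    {"slide": [0,-0.025,0],"roll": 0},
    {"slide": [0,0,0],"roll": 0},
    {"slide": [0,0.025,0],"roll": 0},
    {"slide": [0,0,0],"roll": 0},
    {"slide": [0,-0.025,0],"roll": 0},
    {"slide": [0,0,0],"roll": 0},
  ],
)

```text
clock: 25.23
ee_pos: [0.4231, 0.2203, 0.2751]
tool_rot: [0.987, 0.16, -0.001, -0.003]
ft_force: [0.9, -0.6, -3.4]
finger_gap: 0.0206
```

```bash
python3 - <<'E'
from listen import *
listen(14,"pics/w12.png"); st()
E
```

```text
[[  25.23    0.88   -0.61   -3.42   -4.81   -3.94    0.26 -773.79 -158.59  143.91 -124.75    2.82 -767.97]
 [  25.28    3.06   -4.54   -3.78  -47.03  -21.64    0.08  -26.67    3.11   -2.68  -24.29   -3.78   83.86]
 [  25.33    0.09   -0.51   -3.78    4.69   -7.73    0.1    -0.88   -0.43   -2.23   40.57    4.84   42.03]
 [  25.38   -1.35    0.07   -3.46    3.4     1.07    2.73    0.65    1.92   -0.89   18.35    3.5    11.02]
 [  25.43   -0.84   -0.47   -3.59    3.27    1.18   -5.7    -0.11   -0.31   -0.58    5.85    0.36   -0.86]
 [  25.48    0.17   -0.28   -3.04   -0.97    1.6    -5.31    0.55    0.9    -1.44   -0.04   -0.16   -3.5 ]
 [  25.53   -0.42    0.93   -4.14   -6.67    2.59   -3.3    -2.38    0.1    -1.7    -0.71   -0.77   -2.33]
 [  25.58   -0.48   -0.76   -2.44   -2.59   -2.01    3.16   -1.8    -0.42   -2.59   -3.18    1.34   -2.37]
 [  25.63   -0.47    0.8    -3.18   -3.29    0.36   -1.25   -1.1    -0.89   -2.04    1.26   -0.53   -0.78]
 [  25.68    0.37   -0.23   -3.76    1.77    4.87    6.83    0.73   -1.76    0.62   -1.52    0.74   -1.25]
 [  25.73   -0.17    0.35   -3.24   -2.08    0.38    1.31   -0.88   -1.44   -1.27   -0.81   -0.29    1.13]
 [  25.78    0.81   -0.83   -3.61    1.64    1.71   -0.13   -1.29    1.59   -0.18   -2.92    0.39   -2.91]
 [  25.83    0.41    0.68   -4.45   -4.47   -0.52   -0.91    0.08   -2.37    0.05   -0.9    -1.89    0.15]
 [  25.88   -0.27    0.05   -3.12   -2.33    1.65    3.31    0.14   -1.02   -0.53   -1.91    0.78    0.6 ]]
std [  1.01   1.28   0.48  12.32   6.32   3.28 198.75  40.85  37.38  35.41   2.1  201.63]
{'clock': 25.9333, 'q': [0.2102, -0.1312, 1.8028, 0.0001, 1.47, 1.4693], 'ee_pos': [0.426, 0.2135, 0.2753], 'tool_rot': [0.9879, 0.1552, 0.0, -0.0], 'ft_force': [-0.1673, -0.3911, -3.606], 'moment': [0.0136, -0.0063, -0.0384], 'finger_gap': 0.0207}
```

View pics/w12.png

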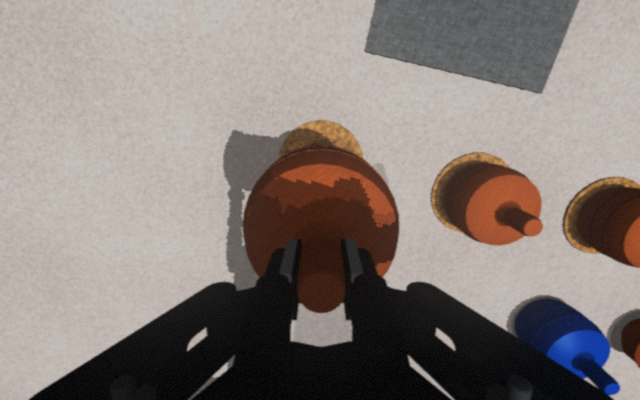

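The picture shows rattle 3 upright in the grip, and no jolts stand out here either, so this test is too blunt. A better one is a short glide with a brisk stop. Loose pellets would then cross the hollow and knock after the arm has settled.

>>> jog_arm(
  increments=[
    {"slide": [0,0.006,0],"roll": 0},
    {"slide": [0,0.024,0],"roll": 0},
    {"slide": [0,0.046,0],"roll": 0},
    {"slide": [0,0.07,0],"roll": 0},
    {"slide": [0,0.07,0],"roll": 0},
  ],
)

```text
clock: 26.35
ee_pos: [0.4487, 0.1434, 0.2754]
tool_rot: [0.988, 0.154, 0.0, 0.001]
ft_force: [-0.6, 0.5, -3.2]
finger_gap: 0.0204
```

```bash
cat > l2.py <<'E'
from workcell import observe, grab_frame
import numpy as np
np.set_printoptions(suppress=True,linewidth=160)
def l2(n=12):
    F=[]
    for i in range(n):
        s=observe(); F.append(np.r_[s["clock"],s["ft_force"],np.array(s["moment"])*100,np.array(s["joint_velocities"])*1000,np.array(s["tau"])[[0,1,2,4]]]); grab_frame("wrist")
    F=np.array(F); print(F.round(2)); print("late std",F[4:,1:].std(0).round(2))
E
python3 -c "
from l2 import *
l2()"
```

```text
[[ 26.35  -0.6    0.48  -3.16   0.21   0.19  -2.94  53.64  -2.86   2.03  56.44  15.    65.88  -0.42 -29.57 -35.47   0.02]
 [ 26.4    0.34   1.46  -3.76   2.77   4.29  -3.79  42.83  -1.37   2.69  27.52   8.31  21.41  -1.18 -29.35 -35.72  -0.08]
 [ 26.45  -1.09  -0.5   -3.11   4.78   1.59  -2.66  30.8   -1.1    0.58   8.52   3.57   5.46  -0.96 -29.39 -35.73  -0.05]
 [ 26.5   -0.15   0.29  -3.94  -2.98   1.86   0.06  20.96   1.02   1.32  -1.82   0.87   0.89  -0.73 -29.42 -35.7   -0.02]
 [ 26.55   0.05  -0.49  -3.2    2.63   4.51   3.91  14.19   0.53  -0.93  -1.82  -1.03   0.35  -0.55 -29.43 -35.68  -0.01]
 [ 26.6    0.24  -0.35  -3.29   0.91  -2.77  -7.71   8.54   0.22   0.76  -3.75  -0.66  -0.47  -0.4  -29.45 -35.66  -0.01]
 [ 26.65   0.21  -0.21  -2.79   0.41   1.03  -4.86   3.45   0.17  -0.48  -0.51  -2.18  -0.6   -0.28 -29.46 -35.65  -0.  ]
 [ 26.7    0.11  -0.54  -3.44  -0.99  -1.64  -3.24  -0.61  -1.02  -0.27  -0.36  -0.71   0.52  -0.18 -29.47 -35.64  -0.  ]
 [ 26.75   1.14  -0.17  -3.2    5.38   6.57   1.93  -2.4   -0.38  -0.99  -2.2   -1.42   0.04  -0.1  -29.48 -35.64  -0.  ]
 [ 26.8   -0.09   0.92  -3.39  -1.53  -0.54   5.05  -1.42   0.53  -2.07   1.05  -0.51   0.63  -0.05 -29.49 -35.64  -0.  ]
 [ 26.85  -0.21  -0.2   -3.2   -1.49  -0.85  -1.69  -5.45   0.17   0.22  -1.96   0.04   1.29  -0.01 -29.49 -35.64  -0.  ]
 [ 26.9    1.05  -0.3   -3.39  -4.56  -2.09  -1.1   -2.79  -1.17  -2.2   -0.76  -2.33   0.59   0.02 -29.49 -35.63  -0.  ]]
late std [0.47 0.43 0.19 2.81 3.12 4.1  6.22 0.62 0.97 1.36 0.78 0.58 0.19 0.02 0.01 0.  ]
```

>>> jog_arm(
  increments=[
    {"slide": [0,-0.006,0],"roll": 0},
    {"slide": [0,-0.03,0],"roll": 0},
    {"slide": [0,-0.065,0],"roll": 0},
    {"slide": [0,-0.1,0],"roll": 0},
    {"slide": [0,-0.1,0],"roll": 0},
  ],
)

```text
clock: 27.37
ee_pos: [0.4144, 0.2471, 0.2754]
tool_rot: [0.987, 0.158, -0.0, -0.002]
ft_force: [-0.1, 0.5, -3.6]
finger_gap: 0.0206
```

```bash
python3 -c "
from l2 import *
l2()"
```

```text
[[ 27.37  -0.12   0.52  -3.57   1.6   -1.06   0.05 -79.92  -5.31   9.58 -86.11  -2.66 -91.81   1.71 -30.42 -35.87  -0.09]
 [ 27.42  -0.22  -0.63  -3.31  -1.13  -9.53   1.47 -62.43  -4.28   4.91 -39.09  -4.16 -28.27   1.72 -30.85 -35.69   0.03]
 [ 27.47  -0.2   -0.09  -3.64  -4.17   2.88   1.1  -47.    -4.25   3.56 -10.28  -0.59  -7.25   1.38 -30.82 -35.65   0.03]
 [ 27.52  -0.4    0.41  -3.94  -3.15  -0.96   1.7  -32.05  -2.     2.29  -1.4   -0.45  -1.95   1.07 -30.79 -35.63   0.02]
 [ 27.57   0.15  -0.44  -3.25  -4.51   1.06   3.08 -20.25  -0.52   0.61   2.53  -1.21  -0.32   0.81 -30.78 -35.62   0.01]
 [ 27.62   0.22  -0.76  -2.67   0.01  -1.59   5.15 -12.77  -1.56  -0.18   4.06  -1.87   0.73   0.6  -30.76 -35.61   0.01]
 [ 27.67  -0.41   0.23  -3.72  -1.54  -1.12  -2.54  -6.95   0.23  -0.73   1.35   1.51   0.15   0.42 -30.75 -35.61   0.  ]
 [ 27.72  -0.72  -0.57  -2.76  -4.11  -3.36   1.06  -0.9    0.97  -0.9    1.38   1.2   -0.01   0.28 -30.75 -35.61   0.  ]
 [ 27.77  -0.2    0.57  -3.05  -0.32  -1.82  -5.45   0.66   0.57  -1.87   1.78  -1.22   0.46   0.17 -30.74 -35.61   0.  ]
 [ 27.82  -0.39  -0.46  -2.68   4.96  -2.78  -1.07   3.64   0.08  -1.28   0.25  -1.98   0.31   0.08 -30.74 -35.61   0.  ]
 [ 27.87   0.4   -0.13  -4.09  -6.99   3.56  -0.6    1.99  -0.66  -0.26  -1.04   0.42  -0.13   0.02 -30.74 -35.61  -0.  ]
 [ 27.92   0.14  -1.    -3.6   -7.82   0.51   0.36   4.51  -0.02   0.1   -0.18   0.28   1.24  -0.02 -30.74 -35.61  -0.  ]]
late std [0.36 0.48 0.5  3.92 2.13 3.06 8.27 0.74 0.74 1.51 1.29 0.47 0.28 0.01 0.   0.  ]
```

Joint torque is nearly noise-free, so it makes the better listening channel. Rattle 3's torque decays smoothly. One vigorous shake to confirm, ending back above its mat.

>>> jog_arm(
  increments=[
    {"slide": [0,0.025,0],"roll": 0},
    {"slide": [0,0.055,0],"roll": 0},
    {"slide": [0,0.055,0],"roll": 0},
    {"slide": [0,0.03,0],"roll": 0},
    {"slide": [0,0.005,0],"roll": 0},
    {"slide": [0,0.005,0],"roll": 0},
    {"slide": [0,0.03,0],"roll": 0},
    {"slide": [0,0.055,0],"roll": 0},
    {"slide": [0,0.055,0],"roll": 0},
    {"slide": [0,0.03,0],"roll": 0},
    {"slide": [0,0.005,0],"roll": 0},
    {"slide": [0,0.005,0],"roll": 0},
    {"slide": [0,0.03,0],"roll": 0},
    {"slide": [0,0.03,0],"roll": 0},
  ],
)

```text
clock: 29.13
ee_pos: [0.4268, 0.2114, 0.2753]
tool_rot: [0.988, 0.155, 0.0, 0.001]
ft_force: [0.1, -0.4, -3.8]
finger_gap: 0.0207
```

```bash
python3 -c "
from l2 import *
l2(13)"
```

```text
[[ 29.13   0.15  -0.45  -3.76   5.54  -1.87   1.9   22.09   3.26  -2.39  52.02   4.36  63.61   0.58 -30.42 -35.46   0.07]
 [ 29.18  -1.03  -0.76  -3.74   3.54  -0.66  -1.43  18.25  -0.27   1.32  28.2    3.18  19.29  -0.55 -30.1  -35.61  -0.03]
 [ 29.23  -0.17   0.2   -4.59   3.87   0.27  -1.21  13.99   0.38   0.63   8.96   0.32   2.52  -0.46 -30.1  -35.63  -0.02]
 [ 29.28  -0.2    0.34  -3.07   2.38   6.03   1.86   8.35   0.32  -0.35  -0.17  -2.17  -0.15  -0.33 -30.11 -35.63  -0.01]
 [ 29.33   0.01  -0.21  -3.4    4.63   3.27  -1.66   6.13   0.34   0.73  -0.56  -1.51   0.18  -0.25 -30.12 -35.63  -0.  ]
 [ 29.38  -0.57  -0.99  -3.97   0.47   2.3   -0.24   5.16   1.18  -2.03  -2.22  -1.26  -2.12  -0.18 -30.12 -35.63  -0.  ]
 [ 29.43  -0.34  -0.61  -3.66  -3.66   2.52  -2.78   0.34  -2.54   0.04  -2.8    1.75  -2.53  -0.13 -30.12 -35.63  -0.  ]
 [ 29.48  -0.26  -0.13  -3.6   -0.62   1.97   4.62   1.6    0.25   0.63  -0.31  -0.49  -1.23  -0.09 -30.12 -35.63  -0.  ]
 [ 29.53  -0.45   0.85  -2.99  -1.29   4.71  -1.93  -0.15   0.56  -0.91  -0.97  -1.65  -1.16  -0.05 -30.12 -35.63  -0.  ]
 [ 29.58  -0.34  -0.2   -3.73   1.11  -4.43   3.69  -0.66  -1.88  -0.6    0.42   0.5   -1.21  -0.03 -30.13 -35.63  -0.  ]
 [ 29.63   0.9   -0.61  -3.6   -3.25  -2.71  -4.09   0.28   2.01  -0.47  -0.59  -0.91  -1.47  -0.01 -30.13 -35.63  -0.  ]
 [ 29.68   0.58  -0.23  -2.92   4.16   4.45   3.36   0.05  -0.13  -1.4   -0.64  -0.13   0.27   0.   -30.13 -35.63  -0.  ]
 [ 29.73   0.48   0.07  -3.25  -0.09  -0.5    3.08  -0.91   0.79  -0.64   0.62  -1.22  -0.46   0.01 -30.13 -35.63  -0.  ]]
late std [0.5  0.49 0.33 2.71 2.99 3.07 2.42 1.35 0.84 1.05 1.04 0.89 0.08 0.   0.   0.  ]
```

Rattle 3 is definitely silent: torque decays smoothly to flat at the 0.01 N m level. Setting it back. Rattle 1 is the suspect, from its jolt at 5.42 s and an odd moment at 7.58 s.

>>> jog_arm(
  increments=[
    {"slide": [0,0,0.006],"roll": 0},
    {"slide": [0,0,0.02],"roll": 0},
    {"slide": [0,0,0.045],"roll": 0},
    {"slide": [0,0,0.075],"roll": 0},
    {"slide": [0,0,0.105],"roll": 0},
    {"slide": [0,0,0.13],"roll": 0},
    {"slide": [0,0,0.15],"roll": 0},
    {"slide": [0,0,0.161],"roll": 0},
    {"slide": [0,0,0.168],"roll": 0},
    {"slide": [0,0,0.173],"roll": 0},
    {"slide": [0,0,0.176],"roll": 0},
    {"slide": [0,0,0.178],"roll": 0},
    {"slide": [0,0,0.179],"roll": 0},
    {"slide": [0,0,0.179],"roll": 0},
    {"slide": [0,0,0.179],"roll": 0},
    {"slide": [0,0,0.178],"roll": 0},
    {"slide": [0,0,0.178],"roll": 0},
  ],
)

```text
clock: 31.2
ee_pos: [0.4264, 0.2136, 0.0979]
tool_rot: [0.988, 0.155, 0.001, -0.0]
ft_force: [0.2, -0.1, -4.1]
finger_gap: 0.0206
```

```bash
python3 - <<'E'
from look import *
s=st(); f=grab_frame("wrist"); cv2.imwrite("pics/w13.png",f["image"][...,::-1])
E
```

```text
{'clock': 31.2, 'q': [0.2103, 0.0559, 1.99, -0.0, 1.0947, 1.4692], 'ee_pos': [0.4264, 0.2136, 0.0979], 'tool_rot': [0.9879, 0.1553, 0.0005, -0.0], 'ft_force': [0.2332, -0.1337, -4.1107], 'moment': [-0.0429, -0.0304, 0.0236], 'finger_gap': 0.0206}
```

View pics/w13.png

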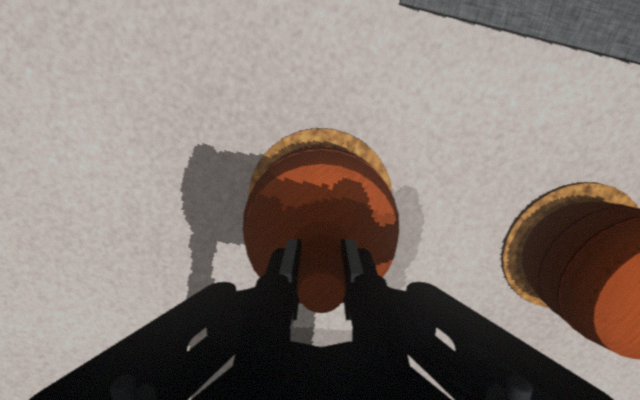

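The picture shows rattle 3 over its mat, but the full weight still hangs on the gripper, about 2 mm up. Lowering a little more.

>>> jog_arm(
  increments=[
    {"slide": [0,0,0.001],"roll": 0},
    {"slide": [0,0,0.0015],"roll": 0},
    {"slide": [0,0,0.002],"roll": 0},
    {"slide": [0,0,0.002],"roll": 0},
    {"slide": [0,0,0.002],"roll": 0},
  ],
)

```text
clock: 31.67
ee_pos: [0.4262, 0.2136, 0.0957]
tool_rot: [0.988, 0.155, 0.0, -0.0]
ft_force: [-3.2, 0.3, 1.8]
finger_gap: 0.0205
```

>>> jog_arm(
  increments=[
    {"slide": [0,0,0],"roll": 0},
    {"slide": [0,0,0],"roll": 0},
    {"slide": [0,0,0],"roll": 0},
    {"slide": [0,0,0],"roll": 0},
    {"slide": [0,0,0],"roll": 0},
    {"slide": [0,0,0],"roll": 0},
    {"slide": [0,0,0],"roll": 0},
    {"slide": [0,0,0],"roll": 0},
  ],
  claw=0,
)

```text
clock: 32.33
ee_pos: [0.4261, 0.2135, 0.0953]
tool_rot: [0.988, 0.155, 0.0, -0.0]
ft_force: [0.3, 1.0, -0.9]
finger_gap: 0.0852
```

>>> jog_arm(
  increments=[
    {"slide": [0,0,-0.01],"roll": 0},
    {"slide": [0,0,-0.03],"roll": 0},
    {"slide": [0,0,-0.055],"roll": 0},
    {"slide": [0,0,-0.08],"roll": 0},
    {"slide": [0,0,-0.1],"roll": 0},
    {"slide": [0,0,-0.11],"roll": 0},
    {"slide": [0,0,-0.11],"roll": 0},
  ],
)

```text
clock: 32.92
ee_pos: [0.4278, 0.2139, 0.2085]
tool_rot: [0.988, 0.155, 0.003, -0.0]
ft_force: [0.8, 0.2, -0.0]
finger_gap: 0.0849
```

>>> jog_arm(
  increments=[
    {"slide": [-0.002,0.01,0],"roll": 0},
    {"slide": [-0.007,0.04,0],"roll": 0},
    {"slide": [-0.014,0.075,0],"roll": 0},
    {"slide": [-0.021,0.112,0],"roll": 0},
    {"slide": [-0.028,0.15,0],"roll": 0},
    {"slide": [-0.035,0.188,0],"roll": 0},
    {"slide": [-0.042,0.226,0],"roll": 0},
    {"slide": [-0.049,0.264,0],"roll": 0},
    {"slide": [-0.056,0.302,0],"roll": 0},
    {"slide": [-0.063,0.34,0],"roll": 0},
    {"slide": [-0.069,0.375,0],"roll": 0},
    {"slide": [-0.074,0.402,0],"roll": 0},
    {"slide": [-0.077,0.417,0],"roll": 0},
    {"slide": [-0.078,0.421,0],"roll": 0},
    {"slide": [-0.078,0.421,0],"roll": 0},
    {"slide": [-0.078,0.421,0],"roll": 0},
    {"slide": [-0.078,0.421,0],"roll": 0},
  ],
)

```text
clock: 34.33
ee_pos: [0.4807, -0.2095, 0.2049]
tool_rot: [0.988, 0.156, -0.0, -0.001]
ft_force: [0.0, 0.1, -0.0]
finger_gap: 0.0856
```

```bash
python3 - <<'E'
from look import *
s=st(); f=grab_frame("wrist"); cv2.imwrite("pics/w14.png",f["image"][...,::-1]); stems(f)
f=grab_frame("scene"); cv2.imwrite("pics/s14.png",f["image"][...,::-1])
E
```

```text
{'clock': 34.3333, 'q': [-0.6418, 0.0494, 1.7678, 0.0004, 1.3255, 0.6154], 'ee_pos': [0.4807, -0.2095, 0.2049], 'tool_rot': [0.9877, 0.1561, -0.0003, -0.0005], 'ft_force': [0.0403, 0.1166, -0.0143], 'moment': [0.0176, -0.0243, 0.0136], 'finger_gap': 0.0856}
[  35  145   61   34 1519] mid [ 0.4512 -0.0107  0.1172] ext [0.022 0.022 0.034] zmax 0.134 [106.  53.  30.]
[309 185  28  36 807] mid [ 0.4808 -0.2114  0.1171] ext [0.022 0.022 0.034] zmax 0.134 [70. 41. 30.]
[ 497  227   44   36 1044] mid [ 0.4953 -0.3825  0.1152] ext [0.022 0.023 0.03 ] zmax 0.13 [ 28.  50. 112.]
[628 312  12  22 181] mid [ 0.4555 -0.5398  0.1057] ext [0.019 0.01  0.011] zmax 0.111 [14. 24. 53.]
```

View pics/s14.png

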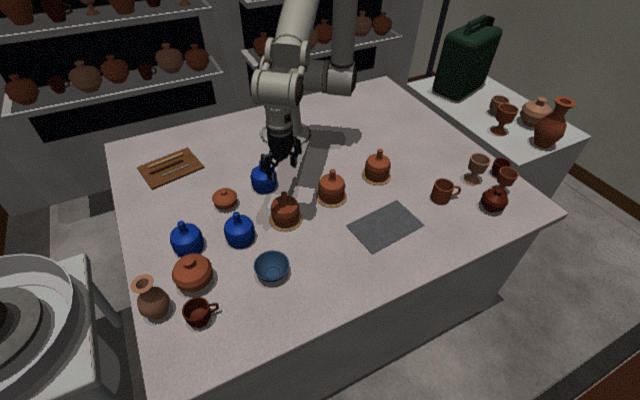

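View pics/w14.png

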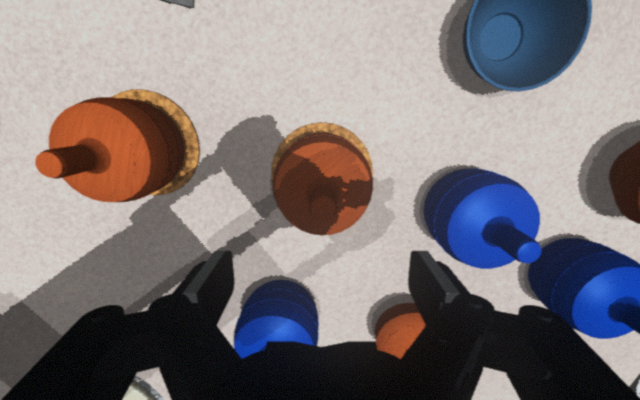

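All three rattles are upright on their mats (scene (285,210), (332,187), (378,166)), and everything else is undisturbed. Rattle 1's stem is centred at (322,205). Re-gripping it for the same sensitive tests.

>>> jog_arm(
  increments=[
    {"slide": [0,0.001,0.01],"roll": 0},
    {"slide": [0,0.001,0.03],"roll": 0},
    {"slide": [0,0.001,0.055],"roll": 0},
    {"slide": [0,0.001,0.078],"roll": 0},
    {"slide": [0,0.001,0.095],"roll": 0},
    {"slide": [0,0.001,0.106],"roll": 0},
    {"slide": [0,0.001,0.11],"roll": 0},
    {"slide": [0,0.001,0.11],"roll": 0},
    {"slide": [0,0.001,0.11],"roll": 0},
  ],
)

```text
clock: 35.18
ee_pos: [0.4818, -0.2123, 0.096]
tool_rot: [0.988, 0.155, 0.0, 0.0]
ft_force: [0.2, -0.1, -0.1]
finger_gap: 0.0854
```

>>> jog_arm(
  increments=[
    {"slide": [0,0,0],"roll": 0},
    {"slide": [0,0,0],"roll": 0},
    {"slide": [0,0,0],"roll": 0},
    {"slide": [0,0,0],"roll": 0},
    {"slide": [0,0,0],"roll": 0},
    {"slide": [0,0,0],"roll": 0},
    {"slide": [0,0,0],"roll": 0},
    {"slide": [0,0,0],"roll": 0},
  ],
  claw=1,
  newtons=60,
)

```text
clock: 35.85
ee_pos: [0.4813, -0.2119, 0.0955]
tool_rot: [0.988, 0.155, 0.0, -0.0]
ft_force: [-0.6, 3.0, 2.9]
finger_gap: 0.0208
```

>>> jog_arm(
  increments=[
    {"slide": [0,0,-0.003],"roll": 0},
    {"slide": [0,0,-0.01],"roll": 0},
    {"slide": [0,0,-0.025],"roll": 0},
    {"slide": [0,0,-0.045],"roll": 0},
    {"slide": [0,0,-0.07],"roll": 0},
    {"slide": [0,0,-0.1],"roll": 0},
    {"slide": [0,0,-0.13],"roll": 0},
    {"slide": [0,0,-0.155],"roll": 0},
    {"slide": [0,0,-0.172],"roll": 0},
    {"slide": [0,0,-0.18],"roll": 0},
    {"slide": [0,0,-0.18],"roll": 0},
    {"slide": [0,0,-0.18],"roll": 0},
    {"slide": [0,0,-0.18],"roll": 0},
  ],
)

```text
clock: 36.93
ee_pos: [0.4803, -0.2114, 0.273]
tool_rot: [0.988, 0.155, -0.001, -0.001]
ft_force: [-0.7, 0.3, -6.2]
finger_gap: 0.0204
```

>>> jog_arm(
  increments=[
    {"slide": [0,0.02,0],"roll": 0},
    {"slide": [0,0.025,0],"roll": 0},
    {"slide": [0,0,0],"roll": 0},
    {"slide": [0,-0.025,0],"roll": 0},
    {"slide": [0,-0.025,0],"roll": 0},
    {"slide": [0,0,0],"roll": 0},
    {"slide": [0,0.025,0],"roll": 0},
    {"slide": [0,0.025,0],"roll": 0},
    {"slide": [0,0,0],"roll": 0},
    {"slide": [0,-0.025,0],"roll": 0},
    {"slide": [0,-0.025,0],"roll": 0},
    {"slide": [0,0,0],"roll": 0},
    {"slide": [0,0,0],"roll": 0},
  ],
)

```text
clock: 38.02
ee_pos: [0.4814, -0.2143, 0.2743]
tool_rot: [0.988, 0.155, -0.0, 0.001]
ft_force: [0.2, -0.5, -5.3]
finger_gap: 0.0205
```

```bash
python3 -c "
from l2 import *
l2(13)"
```

```text
[[ 38.02   0.17  -0.53  -5.33  -7.21   0.12   1.23  13.35 -17.11  16.77  31.83  41.93  35.05   1.06 -36.3  -35.87   0.13]
 [ 38.07   0.58  -0.55  -5.77   7.89   8.98   0.03  12.87 -16.1   14.88  20.09  26.8   12.44   0.08 -36.4  -36.56  -0.04]
 [ 38.12  -0.87   0.54  -4.95  -1.93   1.01   2.02  11.79 -13.31  10.36  10.42  14.9    6.2   -0.42 -36.59 -36.9   -0.16]
 [ 38.17   0.56   0.6   -4.72   9.43   4.43  -1.74   6.96  -9.18   5.63   2.37   3.86  -1.45  -0.35 -36.59 -36.84  -0.09]
 [ 38.22   0.46   0.29  -4.75   3.31   6.68  -7.83   5.56  -5.84  -1.65   0.31   1.19   0.66  -0.25 -36.56 -36.71  -0.04]
 [ 38.27  -0.41  -0.1   -5.36   3.96  -2.07  -2.93   3.86  -5.06  -1.78  -0.1   -1.17  -0.42  -0.17 -36.53 -36.61  -0.02]
 [ 38.32   0.17  -0.44  -5.34  -3.71   6.85   0.82   0.85  -2.84  -3.57  -1.42  -2.71  -1.74  -0.12 -36.53 -36.55  -0.01]
 [ 38.37   0.47   0.47  -6.17   1.01   0.6    6.13   1.3   -2.01  -2.37   0.01  -0.51   3.76  -0.08 -36.55 -36.52  -0.01]
 [ 38.42  -1.18  -0.28  -5.7    1.49   2.76  -1.92  -1.41   0.23  -4.15  -2.39   0.25  -2.55  -0.05 -36.57 -36.51  -0.01]
 [ 38.47   0.38  -0.46  -4.71   1.55   3.89   0.01  -1.93   0.71  -1.32   0.29   1.2    0.75  -0.02 -36.6  -36.52  -0.01]
 [ 38.52   0.23   0.05  -5.36  -1.43  -0.26   3.47  -2.08   1.61  -0.58   0.06  -0.82   0.52  -0.01 -36.63 -36.52  -0.01]
 [ 38.57   0.2   -0.12  -5.68  -1.22   2.81   0.15  -0.7   -0.7   -2.71   0.     1.07  -4.38   0.   -36.65 -36.53  -0.01]
 [ 38.62  -0.31  -1.02  -4.9   -5.11   2.26   3.16  -0.47   2.08  -1.22  -0.26   0.51   3.69   0.01 -36.67 -36.54  -0.01]]
late std [0.51 0.42 0.46 2.9  2.8  3.86 2.5  2.67 1.09 0.86 1.24 2.54 0.08 0.05 0.06 0.01]
```

Mostly smooth here too. Repeating the glide-and-stop test along the direction that turns joint 1 only, with the same rows as for rattle 3. The foot hangs about 18 cm up, clear of everything.

>>> jog_arm(
  increments=[
    {"slide": [-0.005,0.0035,0],"roll": 0},
    {"slide": [-0.02,0.014,0],"roll": 0},
    {"slide": [-0.0375,0.0265,0],"roll": 0},
    {"slide": [-0.057,0.04,0],"roll": 0},
    {"slide": [-0.057,0.04,0],"roll": 0},
  ],
)

```text
clock: 39.08
ee_pos: [0.437, -0.2709, 0.2754]
tool_rot: [0.988, 0.154, -0.001, 0.001]
ft_force: [0.7, -0.5, -4.8]
finger_gap: 0.0207
```

```bash
python3 -c "
from l2 import *
l2(10)"
```

```text
[[ 39.08   0.71  -0.51  -4.79  -0.35   0.55   0.97  50.36   4.4   -3.68  61.15   8.77  63.56  -0.45 -35.66 -36.31   0.09]
 [ 39.13  -0.96  -0.94  -4.66 -12.25  14.9   -0.64  36.45   2.22  -1.71  32.46  11.38  14.91  -1.18 -35.28 -36.55  -0.01]
 [ 39.18   0.36   0.43  -4.61   2.2   -2.3   -1.36  30.92   2.4   -1.35  10.49   3.23   7.47  -0.99 -35.32 -36.59  -0.04]
 [ 39.23  -0.94   0.18  -4.74   3.27  -0.96   3.21  22.78   3.64  -2.84   2.34  -1.58  -0.37  -0.78 -35.34 -36.6   -0.03]
 [ 39.28   0.33   0.94  -4.57   4.92  -1.79   5.86  12.38   0.43  -1.52  -1.63  -0.54   0.63  -0.58 -35.36 -36.59  -0.02]
 [ 39.33  -1.21   0.36  -4.53  -0.5    0.54  -0.94   7.5    0.82  -1.28  -3.64   1.58   0.76  -0.42 -35.36 -36.58  -0.01]
 [ 39.38   0.78  -0.25  -4.56  -0.16  -5.17   0.06   5.73  -0.78  -0.61  -2.42  -1.74  -2.75  -0.29 -35.37 -36.57  -0.01]
 [ 39.43   0.33   0.33  -5.36   0.54   3.6    2.13   0.16  -1.24  -0.08  -1.72  -0.02   3.67  -0.19 -35.37 -36.57  -0.01]
 [ 39.48   0.1   -0.23  -6.08  -0.62  -4.13   0.69  -2.23   2.62  -1.04  -2.88  -0.64  -2.05  -0.11 -35.37 -36.57  -0.01]
 [ 39.53  -0.97   0.78  -6.09  -2.36  -1.07  -0.6   -1.85  -0.04   2.52   1.55   0.4    0.86  -0.05 -35.38 -36.57  -0.01]]
late std [0.73 0.45 0.69 2.24 2.91 2.31 5.36 1.24 1.36 1.64 1.02 2.11 0.18 0.01 0.01 0.  ]
```

>>> jog_arm(
  increments=[
    {"slide": [0.005,-0.0035,0],"roll": 0},
    {"slide": [0.0245,-0.0175,0],"roll": 0},
    {"slide": [0.053,-0.0375,0],"roll": 0},
    {"slide": [0.0815,-0.058,0],"roll": 0},
    {"slide": [0.0815,-0.058,0],"roll": 0},
  ],
)

```text
clock: 40.0
ee_pos: [0.502, -0.182, 0.2753]
tool_rot: [0.987, 0.158, 0.002, -0.002]
ft_force: [0.3, -0.4, -5.4]
finger_gap: 0.0207
```

```bash
python3 -c "
from l2 import *
l2(10)"
```

```text
[[ 40.     0.28  -0.44  -5.44  35.17   4.01   9.46 -74.27  -9.53  14.62 -59.81  25.6  -87.04   1.07 -36.79 -36.73  -0.05]
 [ 40.05  -1.75  -0.19  -5.64  -4.96   6.71  -0.47 -59.52  -9.6   13.38 -52.06  -0.15 -22.69   1.6  -37.54 -36.77  -0.05]
 [ 40.1   -0.95  -0.89  -5.37  -6.58   2.57   0.36 -42.79  -6.63   7.23 -15.33  -0.56 -11.05   1.44 -37.55 -36.69  -0.  ]
 [ 40.15  -0.05   0.32  -4.93  -3.84   4.84   0.55 -32.06  -4.57   5.09  -2.15  -0.53   1.16   1.11 -37.52 -36.64   0.  ]
 [ 40.2   -0.56  -0.14  -6.05  -6.04   3.6   -7.3  -20.08  -2.48   2.01   1.19  -1.74  -3.16   0.84 -37.49 -36.6    0.  ]
 [ 40.25  -0.39  -0.99  -5.09  -4.25   5.94   1.45 -11.17  -0.7    3.99   4.76  -1.78   2.18   0.63 -37.48 -36.58   0.  ]
 [ 40.3   -0.72  -0.07  -5.09   2.93   6.27  -2.78  -6.05  -4.47   0.08   2.77  -0.36  -0.59   0.45 -37.47 -36.56  -0.  ]
 [ 40.35  -0.65  -0.01  -4.88   0.1   -1.63   4.63  -3.81  -1.31  -0.06   1.62   0.5    1.48   0.31 -37.47 -36.56  -0.  ]
 [ 40.4    0.63   0.89  -5.59   2.27   4.04  -0.28  -0.72  -1.11  -0.46  -1.69  -0.05  -0.17   0.19 -37.47 -36.55  -0.  ]
 [ 40.45  -0.79   0.28  -5.96   2.36   3.75  -4.51   2.53  -0.92  -2.89  -1.25   1.02   0.2    0.13 -37.48 -36.55   0.01]]
late std [0.48 0.56 0.45 3.48 2.59 3.92 7.4  1.31 2.14 2.22 1.06 1.7  0.25 0.01 0.02 0.  ]
```

Rattle 1 shows moment kicks just after the stop that rattle 3 did not: 0.12 to 0.15 N m at 39.13 s and 0.35 at 40.00 s. Rattle 3 stayed at 0.1 or below. A smooth-braked glide should separate pellet knocks from arm ringing more clearly.

>>> jog_arm(
  increments=[
    {"slide": [-0.004,0.003,0],"roll": 0},
    {"slide": [-0.0165,0.0115,0],"roll": 0},
    {"slide": [-0.037,0.026,0],"roll": 0},
    {"slide": [-0.057,0.0405,0],"roll": 0},
    {"slide": [-0.071,0.05,0],"roll": 0},
    {"slide": [-0.0785,0.0555,0],"roll": 0},
    {"slide": [-0.08,0.0565,0],"roll": 0},
  ],
)

```text
clock: 41.08
ee_pos: [0.4392, -0.2673, 0.2754]
tool_rot: [0.988, 0.154, -0.0, 0.0]
ft_force: [0.4, -0.8, -5.7]
finger_gap: 0.0208
```

```bash
python3 -c "
from l2 import *
l2(9)"
```

```text
[[ 41.08   0.43  -0.83  -5.66   7.49   0.35   1.28  -2.56  -5.16   3.35  31.18   5.39 -14.07  -0.54 -35.4  -36.47   0.03]
 [ 41.13  -0.48  -0.34  -5.54  -4.09   0.54  -4.25  35.02   3.98  -1.93  12.21   1.55  12.21  -0.48 -35.46 -36.52  -0.01]
 [ 41.18   0.3   -0.44  -4.79  -1.81  -0.93  -1.58  25.68   1.52  -1.96   5.09   2.63   6.18  -0.96 -35.34 -36.58  -0.03]
 [ 41.23   0.21   0.09  -5.92   4.52  -0.38  -0.76  15.3    4.08  -0.95  -1.3    0.56  -1.99  -0.74 -35.34 -36.59  -0.02]
 [ 41.28  -0.07   0.42  -4.53   3.28  -0.56   0.73   8.55  -0.03   0.01  -2.16  -0.52  -4.93  -0.52 -35.35 -36.58  -0.01]
 [ 41.33  -0.18  -0.38  -4.32   1.64  -3.77   3.22   2.5    0.41   1.83  -3.03   1.04   2.41  -0.35 -35.36 -36.58  -0.01]
 [ 41.38  -0.16  -0.81  -5.71  -6.07   1.9    2.94  -1.23  -0.48   0.77  -1.73   0.13  -5.06  -0.22 -35.36 -36.58  -0.01]
 [ 41.43   1.08   0.41  -5.46  -1.59   2.09  -0.38  -2.06   0.3   -0.76  -3.35   1.3    2.16  -0.12 -35.36 -36.57  -0.01]
 [ 41.48   0.28   0.89  -5.29   0.1    3.02  -3.93  -3.58   1.11   0.44  -2.47  -3.42   1.5   -0.05 -35.36 -36.57  -0.  ]]
late std [0.48 0.61 0.54 3.21 2.46 2.6  4.35 0.52 0.85 0.58 1.69 3.45 0.17 0.   0.01 0.  ]
```

>>> jog_arm(
  increments=[
    {"slide": [0.004,-0.003,0],"roll": 0},
    {"slide": [0.0165,-0.0115,0],"roll": 0},
    {"slide": [0.037,-0.026,0],"roll": 0},
    {"slide": [0.057,-0.0405,0],"roll": 0},
    {"slide": [0.071,-0.05,0],"roll": 0},
    {"slide": [0.0785,-0.0555,0],"roll": 0},
    {"slide": [0.08,-0.0565,0],"roll": 0},
  ],
)

```text
clock: 42.12
ee_pos: [0.4998, -0.1858, 0.2752]
tool_rot: [0.988, 0.156, 0.0, -0.0]
ft_force: [0.1, 0.7, -5.5]
finger_gap: 0.0206
```

```bash
python3 -c "
from l2 import *
l2(9)"
```

```text
[[ 42.12   0.07   0.7   -5.45   5.33  -4.28  -2.93   3.11  11.79  -9.   -29.98  -3.25  12.44   0.51 -37.46 -36.66  -0.05]
 [ 42.17  -0.91  -0.44  -5.33  -2.46   2.08  -1.52 -33.59  -6.95   5.93 -13.25   0.23 -13.61   0.52 -37.41 -36.62   0.01]
 [ 42.22   0.45   0.27  -5.65  -2.47   3.69  -0.34 -24.76  -4.82   5.03  -8.24  -0.37  -6.42   0.96 -37.48 -36.62  -0.  ]
 [ 42.27  -1.57  -1.44  -5.53  -4.16   1.05  -5.47 -13.72  -3.96   2.87   2.29  -0.69   1.15   0.75 -37.48 -36.6    0.  ]
 [ 42.32   0.28  -0.09  -5.22  -2.8    2.49  -2.51  -8.18  -1.31   0.85   5.27   0.09   1.84   0.53 -37.47 -36.58   0.  ]
 [ 42.37  -0.47   0.25  -4.83  -6.94  -1.33   0.29  -5.2   -0.63  -0.51   3.68   1.26   0.28   0.35 -37.47 -36.56  -0.  ]
 [ 42.42   1.08  -0.96  -4.63  -2.34   3.37   0.6    0.81  -0.88   0.81   2.34  -0.09   2.65   0.22 -37.47 -36.56  -0.  ]
 [ 42.47   0.26  -0.69  -6.11  -2.25  -1.45  -1.44   2.33   0.57   0.8    2.27   1.12  -1.83   0.12 -37.47 -36.56  -0.  ]
 [ 42.52  -0.36  -0.38  -5.31   0.68   0.37   4.23   3.44   0.61  -0.04   0.06  -0.33   4.39   0.05 -37.48 -36.56  -0.  ]]
late std [0.56 0.43 0.51 2.44 1.96 2.3  4.53 0.78 0.56 1.72 0.65 2.12 0.17 0.   0.01 0.  ]
```

The smooth glides mirror each other exactly in torque (±0.48, 0.96, 0.74, 0.53, …), and the brisk glide matches rattle 3's to within 0.05 N m. That is how a solid body behaves, so the kicks were stop ringing and rattle 1 is a dud too. I'll set it back gently and run the same test on rattle 2.

>>> jog_arm(
  increments=[
    {"slide": [-0.003,0.002,0.006],"roll": 0},
    {"slide": [-0.009,0.007,0.02],"roll": 0},
    {"slide": [-0.018,0.013,0.045],"roll": 0},
    {"slide": [-0.0235,0.017,0.075],"roll": 0},
    {"slide": [-0.0245,0.018,0.105],"roll": 0},
    {"slide": [-0.0245,0.018,0.13],"roll": 0},
    {"slide": [-0.0245,0.018,0.15],"roll": 0},
    {"slide": [-0.0245,0.018,0.161],"roll": 0},
    {"slide": [-0.0245,0.018,0.168],"roll": 0},
    {"slide": [-0.0245,0.018,0.173],"roll": 0},
    {"slide": [-0.0245,0.018,0.176],"roll": 0},
    {"slide": [-0.0245,0.018,0.178],"roll": 0},
    {"slide": [-0.0245,0.018,0.179],"roll": 0},
    {"slide": [-0.0245,0.018,0.18],"roll": 0},
    {"slide": [-0.0245,0.018,0.18],"roll": 0},
    {"slide": [-0.0245,0.018,0.18],"roll": 0},
  ],
)

```text
clock: 43.9
ee_pos: [0.482, -0.2125, 0.0963]
tool_rot: [0.988, 0.155, 0.001, 0.001]
ft_force: [1.4, 0.2, -2.3]
finger_gap: 0.0202
```

>>> jog_arm(
  increments=[
    {"slide": [0,0,0.0005],"roll": 0},
    {"slide": [0,0,0.0005],"roll": 0},
    {"slide": [0,0,0.0005],"roll": 0},
  ],
)

```text
clock: 44.15
ee_pos: [0.4823, -0.2125, 0.0961]
tool_rot: [0.988, 0.155, 0.001, 0.001]
ft_force: [1.7, 1.4, 5.3]
finger_gap: 0.0206
```

```bash
python3 - <<'E'
from look import *
s=st(); f=grab_frame("wrist"); cv2.imwrite("pics/w15.png",f["image"][...,::-1])
E
```

```text
{'clock': 44.15, 'q': [-0.6448, 0.1827, 1.8539, 0.0006, 1.1024, 0.6139], 'ee_pos': [0.4823, -0.2125, 0.0961], 'tool_rot': [0.9879, 0.1553, 0.0011, 0.0007], 'ft_force': [1.6592, 1.4426, 5.3046], 'moment': [0.3319, -0.0246, -0.0133], 'finger_gap': 0.0206}
```

View pics/w15.png

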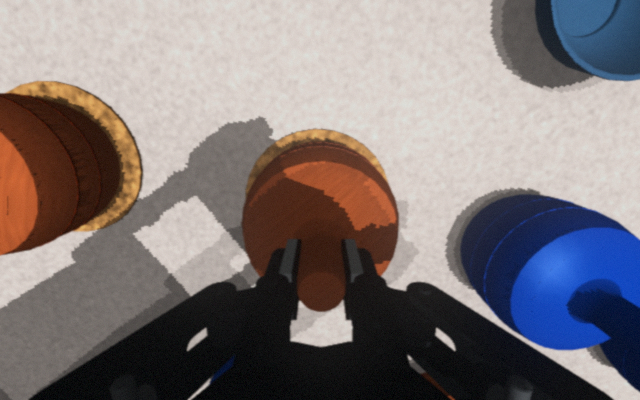

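Rattle 1 is back on its mat, within about 2 mm. Releasing and moving to rattle 2.

>>> jog_arm(
  increments=[
    {"slide": [0,0,-0.001],"roll": 0},
    {"slide": [0,0,-0.001],"roll": 0},
    {"slide": [0,0,-0.001],"roll": 0},
    {"slide": [0,0,-0.001],"roll": 0},
    {"slide": [0,0,-0.001],"roll": 0},
    {"slide": [0,0,-0.001],"roll": 0},
    {"slide": [0,0,-0.001],"roll": 0},
    {"slide": [0,0,-0.001],"roll": 0},
  ],
  claw=0,
)

```text
clock: 44.87
ee_pos: [0.4812, -0.2121, 0.0957]
tool_rot: [0.988, 0.155, -0.0, -0.0]
ft_force: [-0.4, -0.5, -0.2]
finger_gap: 0.0853
```

>>> jog_arm(
  increments=[
    {"slide": [0,0,-0.01],"roll": 0},
    {"slide": [0,0,-0.03],"roll": 0},
    {"slide": [0,0,-0.06],"roll": 0},
    {"slide": [0,0,-0.085],"roll": 0},
    {"slide": [0.002,-0.01,-0.1],"roll": 0},
    {"slide": [0.007,-0.04,-0.109],"roll": 0},
    {"slide": [0.013,-0.078,-0.109],"roll": 0},
    {"slide": [0.019,-0.116,-0.109],"roll": 0},
    {"slide": [0.025,-0.152,-0.109],"roll": 0},
    {"slide": [0.03,-0.182,-0.109],"roll": 0},
    {"slide": [0.033,-0.198,-0.109],"roll": 0},
    {"slide": [0.033,-0.2025,-0.109],"roll": 0},
    {"slide": [0.033,-0.2025,-0.109],"roll": 0},
    {"slide": [0.033,-0.2025,-0.109],"roll": 0},
  ],
)

```text
clock: 46.03
ee_pos: [0.4508, -0.0099, 0.2053]
tool_rot: [0.988, 0.155, 0.0, 0.0]
ft_force: [0.5, -0.1, 0.1]
finger_gap: 0.0853
```

```bash
python3 - <<'E'
from look import *
s=st(); f=grab_frame("wrist"); cv2.imwrite("pics/w16.png",f["image"][...,::-1]); stems(f)
E
```

```text
{'clock': 46.0333, 'q': [-0.2906, -0.1532, 1.9614, -0.0005, 1.3324, 0.9684], 'ee_pos': [0.4508, -0.0099, 0.2053], 'tool_rot': [0.9879, 0.1553, 0.0003, 0.0005], 'ft_force': [0.472, -0.1168, 0.0571], 'moment': [-0.0069, -0.057, -0.0207], 'finger_gap': 0.0853}
[   2  132   65   33 1663] mid [0.4255 0.2116 0.1175] ext [0.022 0.022 0.035] zmax 0.135 [88. 43. 24.]
[306 184  28  36 797] mid [ 0.4514 -0.0094  0.1169] ext [0.021 0.022 0.034] zmax 0.134 [59. 34. 24.]
[ 533  218   54   37 1279] mid [ 0.484  -0.2104  0.117 ] ext [0.022 0.022 0.034] zmax 0.134 [89. 47. 30.]
```

View pics/w16.png

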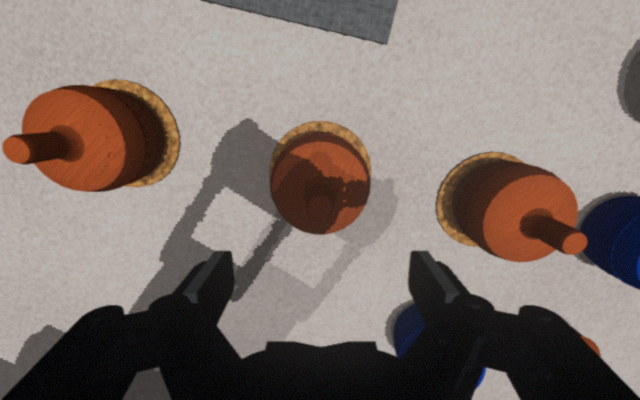

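Rattles 1 and 3 stand upright at (530,220) and (80,140), and rattle 2 is centred at (320,205). Gripping, lifting and running the same smooth glide.

>>> jog_arm(
  increments=[
    {"slide": [0,0,0.01],"roll": 0},
    {"slide": [0,0,0.03],"roll": 0},
    {"slide": [0,0,0.055],"roll": 0},
    {"slide": [0,0,0.078],"roll": 0},
    {"slide": [0,0,0.095],"roll": 0},
    {"slide": [0,0,0.106],"roll": 0},
    {"slide": [0,0,0.1105],"roll": 0},
    {"slide": [0,0,0.1105],"roll": 0},
  ],
)

```text
clock: 46.75
ee_pos: [0.4494, -0.0096, 0.0927]
tool_rot: [0.988, 0.155, -0.002, -0.001]
ft_force: [0.2, 0.8, -0.1]
finger_gap: 0.0853
```

>>> jog_arm(
  increments=[
    {"slide": [0,0,0],"roll": 0},
    {"slide": [0,0,0],"roll": 0},
    {"slide": [0,0,0],"roll": 0},
    {"slide": [0,0,0],"roll": 0},
    {"slide": [0,0,0],"roll": 0},
    {"slide": [0,0,0],"roll": 0},
    {"slide": [0,0,0],"roll": 0},
    {"slide": [0,0,0],"roll": 0},
  ],
  claw=1,
  newtons=60,
)

```text
clock: 47.42
ee_pos: [0.4508, -0.0091, 0.0949]
tool_rot: [0.988, 0.155, 0.0, -0.0]
ft_force: [-1.6, 1.1, 6.1]
finger_gap: 0.0203
```

>>> jog_arm(
  increments=[
    {"slide": [0,0,-0.003],"roll": 0},
    {"slide": [0,0,-0.01],"roll": 0},
    {"slide": [0,0,-0.025],"roll": 0},
    {"slide": [0,0,-0.045],"roll": 0},
    {"slide": [0,0,-0.07],"roll": 0},
    {"slide": [0,0,-0.1],"roll": 0},
    {"slide": [0,0,-0.13],"roll": 0},
    {"slide": [0,0,-0.155],"roll": 0},
    {"slide": [0,0,-0.172],"roll": 0},
    {"slide": [0,0,-0.18],"roll": 0},
    {"slide": [0,0,-0.18],"roll": 0},
    {"slide": [0,0,-0.18],"roll": 0},
    {"slide": [0,0,-0.18],"roll": 0},
  ],
)

```text
clock: 48.5
ee_pos: [0.4495, -0.0089, 0.2722]
tool_rot: [0.988, 0.155, -0.002, -0.001]
ft_force: [-1.0, -0.2, -5.0]
finger_gap: 0.0204
```

>>> jog_arm(
  increments=[
    {"slide": [-0.003,0.004,0],"roll": 0},
    {"slide": [-0.011,0.0165,0],"roll": 0},
    {"slide": [-0.0255,0.037,0],"roll": 0},
    {"slide": [-0.0395,0.0575,0],"roll": 0},
    {"slide": [-0.049,0.0715,0],"roll": 0},
    {"slide": [-0.0545,0.079,0],"roll": 0},
    {"slide": [-0.0555,0.081,0],"roll": 0},
  ],
)

```text
clock: 49.08
ee_pos: [0.4217, -0.1045, 0.2734]
tool_rot: [0.988, 0.154, -0.001, -0.0]
ft_force: [0.2, 0.8, -5.7]
finger_gap: 0.0206
```

```bash
python3 -c "
from l2 import *
l2(9)"
```

```text
[[ 49.08   0.2    0.83  -5.7    1.06  -3.31  -2.48 -17.9    6.93 -12.81  26.78   3.89 -30.01  -0.5  -26.09 -36.38   0.01]
 [ 49.13   0.71  -0.84  -4.67  -3.18  -7.31   1.81  36.47   0.13  -7.03  13.83   3.14  18.72  -0.25 -26.19 -36.26   0.08]
 [ 49.18   0.33  -0.76  -4.23   2.38  -2.17   1.01  23.85  -1.75  -4.34   6.03   1.36   5.82  -0.87 -25.84 -36.38  -0.03]
 [ 49.23   0.4   -0.01  -4.38  -4.73   3.07  -2.14  17.59  -2.79  -2.53   0.28   0.53   1.72  -0.66 -25.85 -36.39  -0.02]
 [ 49.28  -0.1    0.63  -5.64   8.37  -5.31   0.42   8.39  -0.36  -4.55  -2.46  -0.23  -3.    -0.47 -25.86 -36.38  -0.01]
 [ 49.33  -0.54   0.31  -4.07   3.41  -5.1   -0.97   4.02  -1.29  -1.04  -2.85   1.86  -1.41  -0.31 -25.87 -36.38  -0.01]
 [ 49.38  -0.22   0.25  -5.1    1.23   3.25  -0.31  -0.12  -3.17  -2.21  -1.8   -0.86  -0.39  -0.19 -25.89 -36.39  -0.  ]
 [ 49.43  -0.64   0.16  -4.37   0.48   2.28  -0.87  -2.18  -1.2   -2.38  -2.03  -0.7   -1.85  -0.1  -25.9  -36.39  -0.  ]
 [ 49.48   0.71  -0.49  -4.06   3.68  -0.18   6.25  -3.79  -1.05  -0.06   0.69  -0.72  -2.35  -0.04 -25.91 -36.4   -0.  ]]
late std [0.48 0.37 0.62 2.76 3.6  2.72 4.42 0.94 1.51 1.24 1.02 0.88 0.15 0.02 0.01 0.  ]
```

>>> jog_arm(
  increments=[
    {"slide": [0.003,-0.004,0],"roll": 0},
    {"slide": [0.011,-0.0165,0],"roll": 0},
    {"slide": [0.0255,-0.037,0],"roll": 0},
    {"slide": [0.0395,-0.0575,0],"roll": 0},
    {"slide": [0.049,-0.0715,0],"roll": 0},
    {"slide": [0.0545,-0.079,0],"roll": 0},
    {"slide": [0.0555,-0.081,0],"roll": 0},
  ],
)

```text
clock: 50.12
ee_pos: [0.4508, -0.0077, 0.2743]
tool_rot: [0.988, 0.156, 0.0, -0.0]
ft_force: [-0.1, 0.1, -5.4]
finger_gap: 0.0205
```

```bash
python3 -c "
from l2 import *
l2(9)"
```

```text
[[ 50.12  -0.15   0.07  -5.4   -2.65   1.76   1.64  19.78   2.79  -0.07 -27.79   2.85  32.77   0.54 -27.7  -36.42  -0.03]
 [ 50.17   0.36   0.51  -5.36  -0.33   2.26   7.53 -36.25  -6.15   5.58 -12.26   0.61 -19.43   0.32 -27.56 -36.5   -0.06]
 [ 50.22   0.03  -0.06  -4.4   -3.47  -0.51   3.67 -25.39  -4.25   3.44  -6.56  -1.15  -6.53   0.88 -27.77 -36.43   0.  ]
 [ 50.27  -0.54  -0.3   -4.67  -2.37  -3.45  -2.64 -16.18  -1.62   2.73   1.11  -1.85  -0.75   0.67 -27.76 -36.4    0.01]
 [ 50.32   0.78   0.2   -3.99  -0.8   -4.8    4.2   -9.76  -1.51   0.     2.13   0.78   1.04   0.48 -27.75 -36.38   0.  ]
 [ 50.37  -0.18   0.65  -4.42  -4.39   1.84  -0.35  -2.37  -0.83  -0.66   2.87   1.81   1.01   0.32 -27.75 -36.38   0.  ]
 [ 50.42   0.06  -0.58  -4.14  -2.02  -0.82   0.71  -0.87   0.29  -1.27   2.42   0.91   3.1    0.2  -27.75 -36.37  -0.  ]
 [ 50.47   0.63   0.55  -4.62  -2.76   0.29   2.44   2.26  -0.41   0.76   1.89  -2.16   3.2    0.11 -27.75 -36.37  -0.  ]
 [ 50.52  -0.76  -0.15  -4.21   2.47   2.11   9.95   3.1   -0.02  -0.03   3.12   0.41   1.08   0.04 -27.75 -36.37  -0.  ]]
late std [0.56 0.46 0.22 2.3  2.5  3.63 4.58 0.63 0.68 0.45 1.34 1.03 0.16 0.   0.   0.  ]
```

Rattle 2's smooth glide looks the same as rattle 1's, so the gentle glide does not discriminate. The brisk stops did: only rattle 1 gave post-stop kicks, in every brisk trial. Repeating the same brisk stops on rattle 2.

>>> jog_arm(
  increments=[
    {"slide": [-0.0035,0.005,0],"roll": 0},
    {"slide": [-0.0135,0.02,0],"roll": 0},
    {"slide": [-0.026,0.038,0],"roll": 0},
    {"slide": [-0.0395,0.0575,0],"roll": 0},
    {"slide": [-0.0395,0.0575,0],"roll": 0},
  ],
)

```text
clock: 50.98
ee_pos: [0.4296, -0.0797, 0.2744]
tool_rot: [0.988, 0.153, -0.001, 0.001]
ft_force: [-0.4, 0.8, -4.2]
finger_gap: 0.0207
```

```bash
python3 -c "
from l2 import *
l2(6)"
```

```text
[[ 50.98  -0.38   0.78  -4.22  -2.47  -0.18  -1.29  56.05   6.66  -5.52  62.1    5.61  71.44  -0.49 -26.42 -36.21   0.08]
 [ 51.03   0.13  -0.21  -5.28   5.61  -2.21  -0.9   42.88   5.07  -2.05  30.63   4.48  21.66  -1.16 -26.14 -36.4   -0.05]
 [ 51.08  -0.29  -0.2   -5.01   2.31  -4.26   0.73  31.87   1.21  -1.44  10.98   0.47   4.25  -0.94 -26.17 -36.44  -0.04]
 [ 51.13  -0.1    0.34  -3.62   1.81  -2.26  -1.65  24.62   2.78  -0.79  -0.06   0.02   2.02  -0.72 -26.19 -36.44  -0.02]
 [ 51.18   0.14  -0.28  -4.4    2.75   2.2   -2.64  14.     0.6   -0.2   -1.42   1.29  -0.27  -0.54 -26.21 -36.44  -0.01]
 [ 51.23   0.21  -0.17  -5.91  -3.05   1.61  -5.77  10.09   0.1   -1.64  -2.99  -1.94   0.85  -0.4  -26.21 -36.43  -0.01]]
late std [0.04 0.06 0.75 2.9  0.3  1.57 1.95 0.25 0.72 0.79 1.61 0.56 0.07 0.   0.   0.  ]
```

>>> jog_arm(
  increments=[
    {"slide": [0.0035,-0.005,0],"roll": 0},
    {"slide": [0.017,-0.0245,0],"roll": 0},
    {"slide": [0.037,-0.0535,0],"roll": 0},
    {"slide": [0.0565,-0.0825,0],"roll": 0},
    {"slide": [0.0565,-0.0825,0],"roll": 0},
  ],
)

```text
clock: 51.7
ee_pos: [0.4598, 0.026, 0.2744]
tool_rot: [0.987, 0.158, 0.001, -0.002]
ft_force: [-0.2, 0.6, -4.9]
finger_gap: 0.0207
```

```bash
python3 -c "
from l2 import *
l2(6)"
```

```text
[[ 51.7   -0.18   0.55  -4.86   1.7    0.68   1.49 -81.87 -14.4   17.39 -92.96  10.14 -96.67   1.78 -28.22 -36.7   -0.21]
 [ 51.75  -0.15  -0.19  -4.76  -6.1   -3.17  -4.4  -65.22 -12.3   15.52 -42.23   0.79 -31.17   1.61 -28.82 -36.57  -0.03]
 [ 51.8   -0.44   0.41  -5.28  -7.05   3.05   0.02 -50.25  -8.7    7.78 -12.63  -0.21  -9.39   1.32 -28.8  -36.49  -0.  ]
 [ 51.85  -0.21   0.1   -5.61  -2.6    1.16  -3.01 -36.81  -7.47   4.63  -3.32  -0.51  -0.84   1.04 -28.77 -36.43   0.  ]
 [ 51.9    0.13  -0.18  -5.38  -3.79  -2.13   1.35 -26.8   -4.77   5.15   0.22   1.75  -0.28   0.82 -28.75 -36.39   0.  ]
 [ 51.95  -0.41   0.45  -4.91   0.71   0.46  -0.06 -15.91  -3.77   2.42   3.57   0.46   0.54   0.63 -28.75 -36.37   0.  ]]
late std [0.27 0.31 0.23 2.25 1.3  0.71 5.44 0.5  1.37 1.68 0.65 0.41 0.1  0.   0.01 0.  ]
```

Rattle 2's brisk stops are clean and match rattle 3's (moments under 0.08, same torques and speeds). Rattle 1's were disturbed: 0.35 N m, torque 1.07 against 1.7 to 1.8, joint 5 speed 26 against about 10 or less. So I was wrong to drop rattle 1. Setting rattle 2 back and fetching rattle 1.

>>> jog_arm(
  increments=[
    {"slide": [-0.002,0.003,0.006],"roll": 0},
    {"slide": [-0.007,0.01,0.02],"roll": 0},
    {"slide": [-0.013,0.019,0.045],"roll": 0},
    {"slide": [-0.017,0.0245,0.075],"roll": 0},
    {"slide": [-0.017,0.025,0.105],"roll": 0},
    {"slide": [-0.017,0.025,0.13],"roll": 0},
    {"slide": [-0.017,0.025,0.15],"roll": 0},
    {"slide": [-0.017,0.025,0.161],"roll": 0},
    {"slide": [-0.017,0.025,0.168],"roll": 0},
    {"slide": [-0.017,0.025,0.173],"roll": 0},
    {"slide": [-0.017,0.025,0.176],"roll": 0},
    {"slide": [-0.017,0.025,0.178],"roll": 0},
    {"slide": [-0.017,0.025,0.179],"roll": 0},
    {"slide": [-0.017,0.025,0.18],"roll": 0},
    {"slide": [-0.017,0.025,0.18],"roll": 0},
    {"slide": [-0.017,0.025,0.18],"roll": 0},
  ],
)

```text
clock: 53.33
ee_pos: [0.4515, -0.0094, 0.0953]
tool_rot: [0.988, 0.155, 0.001, 0.0]
ft_force: [0.8, 1.1, -0.5]
finger_gap: 0.0209
```

>>> jog_arm(
  increments=[
    {"slide": [0,0,0],"roll": 0},
    {"slide": [0,0,0],"roll": 0},
    {"slide": [0,0,0],"roll": 0},
    {"slide": [0,0,0],"roll": 0},
    {"slide": [0,0,0],"roll": 0},
    {"slide": [0,0,0],"roll": 0},
    {"slide": [0,0,0],"roll": 0},
    {"slide": [0,0,0],"roll": 0},
  ],
  claw=0,
)

```text
clock: 54.0
ee_pos: [0.4505, -0.0092, 0.0943]
tool_rot: [0.988, 0.155, 0.0, 0.0]
ft_force: [0.2, 0.6, -0.6]
finger_gap: 0.0852
```

>>> jog_arm(
  increments=[
    {"slide": [0,0,-0.01],"roll": 0},
    {"slide": [0,0,-0.03],"roll": 0},
    {"slide": [0,0,-0.06],"roll": 0},
    {"slide": [0,0,-0.085],"roll": 0},
    {"slide": [-0.002,0.01,-0.1],"roll": 0},
    {"slide": [-0.006,0.04,-0.11],"roll": 0},
    {"slide": [-0.012,0.078,-0.11],"roll": 0},
    {"slide": [-0.018,0.116,-0.11],"roll": 0},
    {"slide": [-0.023,0.152,-0.11],"roll": 0},
    {"slide": [-0.027,0.182,-0.11],"roll": 0},
    {"slide": [-0.03,0.198,-0.11],"roll": 0},
    {"slide": [-0.0305,0.202,-0.11],"roll": 0},
    {"slide": [-0.0305,0.202,-0.11],"roll": 0},
    {"slide": [-0.0305,0.202,-0.11],"roll": 0},
  ],
)

```text
clock: 55.17
ee_pos: [0.4834, -0.2096, 0.2043]
tool_rot: [0.988, 0.156, -0.0, -0.0]
ft_force: [0.0, 0.5, 0.1]
finger_gap: 0.085
```

```bash
python3 - <<'E'
from look import *
s=st(); f=grab_frame("wrist"); cv2.imwrite("pics/w17.png",f["image"][...,::-1]); stems(f)
E
```

```text
{'clock': 55.1667, 'q': [-0.6392, 0.0562, 1.762, 0.0006, 1.3243, 0.6191], 'ee_pos': [0.4834, -0.2096, 0.2043], 'tool_rot': [0.9878, 0.1556, -0.0001, -0.0005], 'ft_force': [0.0108, 0.4803, 0.089], 'moment': [0.0268, 0.0545, -0.0068], 'finger_gap': 0.085}
[  33  147   62   34 1519] mid [ 0.4523 -0.0103  0.117 ] ext [0.023 0.022 0.034] zmax 0.134 [107.  53.  30.]
[309 184  28  36 801] mid [ 0.4841 -0.2115  0.1174] ext [0.022 0.022 0.034] zmax 0.134 [70. 41. 30.]
[ 495  230   45   36 1038] mid [ 0.4954 -0.382   0.115 ] ext [0.022 0.022 0.03 ] zmax 0.13 [ 28.  50. 112.]
[626 313  14  24 207] mid [ 0.4559 -0.54    0.1062] ext [0.02  0.01  0.012] zmax 0.112 [14. 25. 53.]
```

View pics/w17.png

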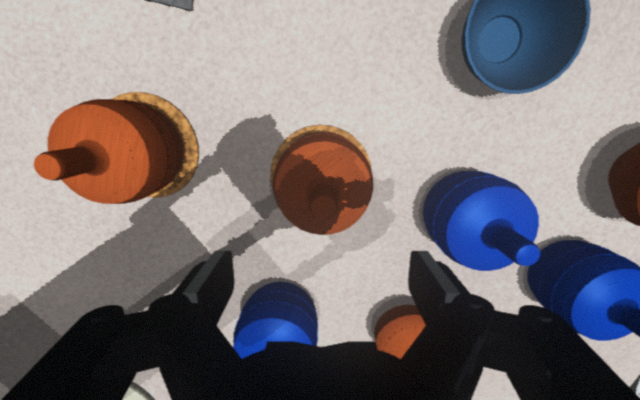

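Rattle 2 is upright at (100,155), and rattle 1 is centred at (322,205). Gripping and lifting rattle 1, then one more brisk stop on the way.

>>> jog_arm(
  increments=[
    {"slide": [0,0.0005,0.01],"roll": 0},
    {"slide": [0,0.0005,0.03],"roll": 0},
    {"slide": [0,0.0005,0.055],"roll": 0},
    {"slide": [0,0.0005,0.078],"roll": 0},
    {"slide": [0,0.0005,0.095],"roll": 0},
    {"slide": [0,0.0005,0.105],"roll": 0},
    {"slide": [0,0.0005,0.109],"roll": 0},
    {"slide": [0,0.0005,0.109],"roll": 0},
  ],
)

```text
clock: 55.88
ee_pos: [0.4832, -0.2104, 0.0945]
tool_rot: [0.988, 0.156, -0.001, -0.001]
ft_force: [0.1, -0.7, 0.2]
finger_gap: 0.0858
```

>>> jog_arm(
  increments=[
    {"slide": [0,0,0],"roll": 0},
    {"slide": [0,0,0],"roll": 0},
    {"slide": [0,0,0],"roll": 0},
    {"slide": [0,0,0],"roll": 0},
    {"slide": [0,0,0],"roll": 0},
    {"slide": [0,0,0],"roll": 0},
    {"slide": [0,0,0],"roll": 0},
    {"slide": [0,0,0],"roll": 0},
  ],
  claw=1,
  newtons=60,
)

```text
clock: 56.55
ee_pos: [0.4839, -0.2114, 0.096]
tool_rot: [0.988, 0.155, 0.0, 0.0]
ft_force: [-1.6, 1.9, 5.3]
finger_gap: 0.0204
```

>>> jog_arm(
  increments=[
    {"slide": [0,0,-0.003],"roll": 0},
    {"slide": [0,0,-0.01],"roll": 0},
    {"slide": [0,0,-0.025],"roll": 0},
    {"slide": [0,0,-0.045],"roll": 0},
    {"slide": [0,0,-0.07],"roll": 0},
    {"slide": [0,0,-0.1],"roll": 0},
    {"slide": [0,0,-0.13],"roll": 0},
    {"slide": [0,0,-0.155],"roll": 0},
    {"slide": [0,0,-0.172],"roll": 0},
    {"slide": [0,0,-0.18],"roll": 0},
    {"slide": [0,0,-0.18],"roll": 0},
    {"slide": [0,0,-0.18],"roll": 0},
    {"slide": [0,0,-0.18],"roll": 0},
  ],
)

```text
clock: 57.63
ee_pos: [0.4827, -0.2107, 0.273]
tool_rot: [0.988, 0.155, -0.001, -0.001]
ft_force: [-0.3, -0.4, -6.6]
finger_gap: 0.0203
```

>>> jog_arm(
  increments=[
    {"slide": [0.005,-0.0035,0],"roll": 0},
    {"slide": [0.0245,-0.0175,0],"roll": 0},
    {"slide": [0.053,-0.0375,0],"roll": 0},
    {"slide": [0.0815,-0.058,0],"roll": 0},
    {"slide": [0.0815,-0.058,0],"roll": 0},
  ],
)

```text
clock: 58.05
ee_pos: [0.5457, -0.1254, 0.2738]
tool_rot: [0.987, 0.158, 0.001, -0.003]
ft_force: [-0.3, -0.8, -5.6]
finger_gap: 0.0204
```

```bash
python3 -c "
from l2 import *
l2(6)"
```

```text
[[ 58.05  -0.27  -0.8   -5.56   7.27   3.09   3.45 -69.28 -21.54  29.97 -77.83  11.3  -80.37   0.74 -39.55 -36.96  -0.18]
 [ 58.1   -0.92  -0.68  -6.23 -11.03   7.68   3.59 -55.27 -17.74  19.46 -49.9    6.43 -21.87   1.6  -40.58 -37.01  -0.07]
 [ 58.15  -0.33  -1.56  -5.35  -7.44   5.45   2.55 -41.86 -14.55   8.72 -17.     1.97 -10.54   1.41 -40.6  -36.94  -0.03]
 [ 58.2   -0.42  -0.5   -5.78  -5.83   9.3   -0.88 -28.87 -11.08   3.74  -0.21   0.26  -2.39   1.09 -40.47 -36.78  -0.01]
 [ 58.25  -0.7    1.24  -5.54  -3.22   4.23  -1.53 -16.31  -8.11  -0.27  -0.15  -0.02  -0.67   0.82 -40.36 -36.64  -0.  ]
 [ 58.3   -0.08   0.12  -4.9   -6.33   3.17   0.11 -14.44  -4.64  -4.21   2.54   1.75  -2.2    0.61 -40.3  -36.56  -0.  ]]
late std [0.31 0.56 0.32 1.55 0.53 0.82 0.94 1.74 1.97 1.34 0.89 0.76 0.11 0.03 0.04 0.  ]
```

Rattle 1 is disturbed again (torque 0.74 on the first sample, 1.7 to 1.8 for the duds, and different from its own earlier 1.07). Carrying it to the pad.

>>> jog_arm(
  increments=[
    {"slide": [0.004,-0.004,0],"roll": 0},
    {"slide": [0.015,-0.014,0],"roll": 0},
    {"slide": [0.033,-0.031,0],"roll": 0},
    {"slide": [0.055,-0.052,0],"roll": 0},
    {"slide": [0.08,-0.075,0],"roll": 0},
    {"slide": [0.105,-0.099,0],"roll": 0},
    {"slide": [0.129,-0.121,0],"roll": 0},
    {"slide": [0.15,-0.141,0],"roll": 0},
    {"slide": [0.167,-0.157,0],"roll": 0},
    {"slide": [0.179,-0.168,0],"roll": 0},
    {"slide": [0.185,-0.174,0],"roll": 0},
    {"slide": [0.187,-0.1755,0],"roll": 0},
    {"slide": [0.187,-0.1755,0],"roll": 0},
    {"slide": [0.187,-0.1755,0],"roll": 0},
    {"slide": [0.187,-0.1755,0],"roll": 0},
  ],
)

```text
clock: 59.6
ee_pos: [0.6673, 0.092, 0.2754]
tool_rot: [0.988, 0.155, -0.0, 0.0]
ft_force: [-0.3, -0.4, -5.6]
finger_gap: 0.0204
```

```bash
python3 - <<'E'
from look import *
s=st()
for n in ["scene","top"]:
    f=grab_frame(n); cv2.imwrite(f"pics/{n}F.png",f["image"][...,::-1]); stems(f)
    W=cloud(f); m=(W[...,2]>.15)&(W[...,2]<.26)&(abs(W[...,0]-.667)<.08)&(abs(W[...,1]-.093)<.08); q=W[m]
    print(n,"held",m.sum(),q.min(0),q.max(0),proj(f,[.667,.093,.004]))
    cv2.imwrite(f"pics/{n}Fc.png",cv2.resize(f["image"][100:300,200:520,::-1],None,fx=2.4,fy=2.4))
s=st()
E
```

```text
{'clock': 59.6, 'q': [-0.0417, 0.3907, 1.2305, -0.0004, 1.5205, 1.2188], 'ee_pos': [0.6673, 0.092, 0.2754], 'tool_rot': [0.988, 0.1545, -0.0001, 0.0002], 'ft_force': [-0.2689, -0.4342, -5.6476], 'moment': [-0.0211, 0.0304, 0.0972], 'finger_gap': 0.0204}
[378   0  46  12 308] mid [-0.9164  1.2973  0.1249] ext [0.05  0.41  0.049] zmax 0.15 [68. 65. 63.]
[ 493    0  147   59 1288] mid [-0.2253  2.0707  0.125 ] ext [1.119 0.049 0.05 ] zmax 0.15 [85. 82. 75.]
[   0   13  337   65 3872] mid [-0.8105 -0.1785  0.125 ] ext [0.247 1.89  0.05 ] zmax 0.15 [23. 18. 17.]
[438  17   7  11  48] mid [-0.5438  1.3433  0.1245] ext [0.054 0.044 0.049] zmax 0.149 [22. 22. 23.]
[254  35  21  13 180] mid [-0.7544  0.2004  0.1247] ext [0.112 0.123 0.049] zmax 0.149 [54. 29. 18.]
[442  44  57  23 442] mid [-0.0957  1.2082  0.1251] ext [0.175 0.351 0.05 ] zmax 0.15 [16. 23. 18.]
[185  46  23  15 216] mid [-0.7553 -0.2013  0.1246] ext [0.11  0.119 0.049] zmax 0.149 [54. 29. 19.]
[ 69  66  31  17 385] mid [-0.7497 -0.7588  0.124 ] ext [0.122 0.138 0.047] zmax 0.148 [59. 42. 32.]
[  4  76  30  18 334] mid [-0.75
[... 2128 characters left out ...]
 212   9   8  54] mid [ 0.4571 -0.5425  0.1175] ext [0.019 0.022 0.035] zmax 0.135 [ 61.  74. 118.]
[349 263   8   8  46] mid [ 0.2878 -0.2111  0.1184] ext [0.021 0.02  0.037] zmax 0.137 [ 67.  84. 134.]
[267 338  32   9  57] mid [0.0562 0.0012 0.1247] ext [0.022 0.094 0.048] zmax 0.149 [75. 71. 66.]
top held 125 [0.62419617 0.04688018 0.19863219] [0.69485111 0.07600056 0.25997168] (np.float64(262.71594735738336), np.float64(158.44798730137828))
{'clock': 59.7, 'q': [-0.0415, 0.3907, 1.2304, -0.0002, 1.5205, 1.2189], 'ee_pos': [0.6673, 0.0923, 0.2755], 'tool_rot': [0.988, 0.1546, -0.0, 0.0001], 'ft_force': [-0.3691, -0.2662, -5.9598], 'moment': [-0.008, 0.0629, 0.0193], 'finger_gap': 0.0202}
```

View pics/sceneFc.png

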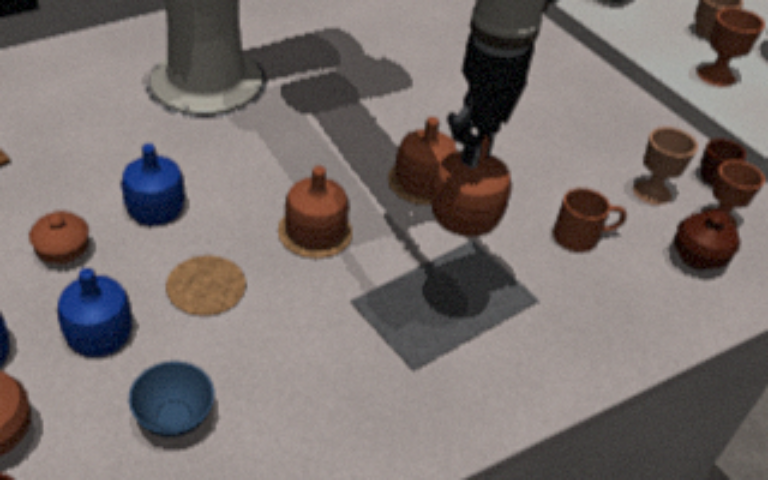

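View pics/topF.png

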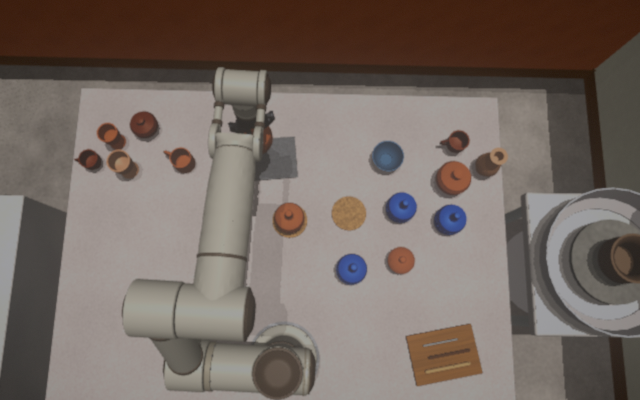

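The scene crop shows rattle 1 held upright at (470,190), above the pad with its shadow at (455,290). Rattles 2 and 3 are upright on their mats, and nothing else has moved. Letting it settle, then handing in.

>>> jog_arm(
  increments=[
    {"slide": [0,0,0],"roll": 0},
    {"slide": [0,0,0],"roll": 0},
    {"slide": [0,0,0],"roll": 0},
    {"slide": [0,0,0],"roll": 0},
    {"slide": [0,0,0],"roll": 0},
    {"slide": [0,0,0],"roll": 0},
    {"slide": [0,0,0],"roll": 0},
    {"slide": [0,0,0],"roll": 0},
    {"slide": [0,0,0],"roll": 0},
    {"slide": [0,0,0],"roll": 0},
  ],
)

```text
clock: 60.53
ee_pos: [0.6675, 0.0933, 0.2753]
tool_rot: [0.988, 0.155, -0.0, -0.0]
ft_force: [-0.3, 0.2, -5.2]
finger_gap: 0.0207
```

```bash
python3 -c "
from look import *
st()
from workcell import hand_in
print(hand_in())"
```

```text
{'clock': 60.5333, 'q': [-0.0399, 0.3917, 1.2295, 0.0, 1.5204, 1.219], 'ee_pos': [0.6675, 0.0933, 0.2753], 'tool_rot': [0.9879, 0.1553, -0.0, -0.0], 'ft_force': [-0.3287, 0.201, -5.2384], 'moment': [-0.0026, 0.0507, 0.0351], 'finger_gap': 0.0207}
the job is handed in; nothing more can be done
None
```

I handed the job in at 60.5 s with rattle 1 (near x 0.48, y -0.21 at the start) held upright and still over the pad. The evidence that it is the one that rattles is good but not conclusive. I lifted and shook all three, and the two I judged silent are standing back on their own mats.

**Choice of rattle:** Only rattle 1 gave irregular jolts just after a brisk stop. Its wrist moment kicked by 0.11 to 0.35 N m, while the other two stayed at about 0.1 or less. Its joint 1 torque right after the outward stop was 1.07 and then 0.74 N m in two trials, against 1.7 to 1.8 for the others.

**Checks that disagreed:**
- **First shakes:** these showed little difference between the three rattles.
- **Smooth glide:** this test did not separate rattle 1 from rattle 2. It led me to put rattle 1 down as silent for a while. I then re-tested rattle 2, found its brisk stops clean, and went back to rattle 1.

**Final checks:**
- **Held rattle:** its foot is about 18 cm above the pad. The tool is at (0.667, 0.093), on my estimate of the pad's middle, though the two cameras put that middle about 11 mm apart.
- **Surroundings:** the last scene and top pictures show both silent rattles upright on their mats and no other ware visibly moved.
- **One slip:** during the first shake I gave a wrong lift value, so the arm rose 9 cm more than meant. It touched nothing.

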